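# Hang the T-handled clamp key back on the crowded rack

### The job

Put the orange T-handled clamp key back on the tool rack. First lay it in the channel of the inclined rest, crossbar at the upper end, and let go of it; then take it again by its crossbar from above and hang it upright on the one empty pair of hooks, shaft down between the two hooks, with the crossbar lying across both. Do not disturb the keys that hang beside it.

Things in the scene. Friction and masses are not known exactly. Their poses are not given: they have to be found in the camera images.
- key_bar (a point): Centre of the orange crossbar of the T-handled clamp key (loose, about 0.16 kg). Crossbar 18 x 18 mm in section, 73 mm long along y. x points along the shaft to the tip, z is square to both. Shaft square, 18 x 18 mm, in the plane of the crossbar, from 9 to 125 mm along x, then a dark round tip 14 mm thick to 150 mm. Starts lying flat on the bench, z up, centre 9 mm high
- key_grip (a point): Point on the middle line of the orange key's shaft, 30 mm from the crossbar centre towards the tip; a good place to grip across the shaft (fingers either side, closing along y). The balance point is about 73 mm from the crossbar centre
- rest_bar (a point): Where the key's crossbar centre lies when the key lies in the inclined rest (fixed to the bench; this point about 153 mm up). x points down along the channel, 62 degrees below level; y is level, across the channel, along the crossbar; z points out of the channel's open side, up. The key's own axes then match these. Crossbar and upper 43 mm of shaft stand free above the channel, open air under them
- rest_channel (a point): Upper end of the rest's channel, on the middle line of a shaft lying in it, 52 mm below rest_bar along the same x; same axes. Channel of aluminium with white flared lips: 25 mm wide inside, about 45 mm over the lips, floor 9 mm below this line, lips up to 17 mm above it, closed by a stop 99 mm further down along x that rises 23 mm above the line
- hooks_free_seat (a point): Middle of the empty hook pair, at the hooks' top level (180 mm up). x points away from the robot into the rack, y along the row, z up. Two level steel hooks 8 mm thick, 24 mm either side in y, from the rail (its face at x = +38 mm, top 2 mm below this point) towards the robot; their ends turn up 15 mm at x = -30 to -43 mm. Hung crossbar centre: 9 mm above. Next hook pairs 84 mm away each side, each with a key
- key_blue: T-handled clamp key with a blue crossbar like the orange one but shorter, hanging on its own hook pair; origin at the centre of its crossbar, y along the crossbar, z up. To be left hanging as it is
- key_green: T-handled clamp key with a green crossbar like the orange one but shorter, hanging on its own hook pair; origin at the centre of its crossbar, y along the crossbar, z up. To be left hanging as it is
- key_grey: T-handled clamp key with a grey crossbar like the orange one but shorter, hanging on its own hook pair; origin at the centre of its crossbar, y along the crossbar, z up. To be left hanging as it is

How it is judged:
By the outcome, as a careful person would: the job done as asked, in the order asked, and still so for the second after the job is handed in, with the robot touching nothing.
It also fails if it takes over 64 s, if anything falls off the work surface, if the arm or the gripper's body presses on something with over 40 N, if the wrist force passes 120 N, or if a joint passes its speed limit or range.

### The arm

A 6-joint arm with a two-finger parallel gripper is mounted at the origin on a cart in front of the work surface, level with it; the furniture and walls round the work are solid. World frame = base frame: x ahead of the robot, y to its left, z up, the work surface at z = 0. Lengths are in m, angles in rad, forces in N, time in s.
With the tool pointing down it reaches from about 0.325 to 0.775 m from the base axis. Payload 5.5 kg.
Tool frame: the origin (TCP) lies midway between the tips of the shut fingers; the grasp point (between the pads) lies 19 mm behind it (env.grip_depth is the distance from the TCP to the grasp point, in m); z points along the fingers, y is the line along which they close (so a half turn about z gives the same grasp; the last joint's range is limited). The gripper opens to 85 mm and grips with 20 to 120 N. Pads are 22 mm wide; open, the fingers measure 114 mm over their backs; the gripper's body (76 mm by 85 mm) begins 54 mm behind the grasp point. The pads swing forward as they close: fully open they stand 13 mm farther back than shut.
Start: joints at [1.147, 0.091, 1.231, -0, 1.82, -0.057], TCP at [0.215, 0.56, 0.231] pointing down, gripper open.
Joint ranges: [-2.87, 2.87], [-0.86, 2.18], [0.17, 2.46], [-1.51, 4.65], [0.06, 2.69], [-2.65, 2.65]. Speed limits (rad/s): [2.57, 2.57, 3.01, 3.14, 3.14, 3.14].

### API

Orientations are given as a rotation vector (axis times angle).
In Python, from rig import readout, eyes, order, env gives the robot as it stands.
- The arm moves only by the tool drive_tool, never from a script. Its argument "rows" is a list of rows, each an object with "linear": the shift along the tool's x, y, z in mm, a list of three; "turn": the turn about the tool's z in degrees; "grip": the gripper command: -1 is fully open, 1 is shut, values between are in proportion. A call has 1 to 12 rows; each row shifts and turns the commanded pose from where the row before left it, along the tool's axes as they then stand; what a row does not reach is not made up. A row lasts 1/10 s, in which the tool goes at most 50 mm and 8.59 degrees, less where a joint would pass 70% of its speed; a pose out of reach is approached as far as the arm can. A call is refused whole if a number of a shift passes 50 or a number of a turn 8.59, either way. A call with a gripper value outside its range is refused whole. The fingers move at their own pace and stop on an object; "force" is the grip in N (left out, the last holds). Time passes only in rows, so rows that do not move let the fingers close. It gives the time, the measured TCP pose, the force, the opening and the grip force at its end, in the units of the state.
- readout.observe(): the state, without advancing time (a new reading comes with each control period).
- eyes.snapshot(name): name is "scene" or "side" or "wrist"; returns a dict with "color" (420x560x3 uint8, red, green, blue), "camera_matrix" (3x3 intrinsics, pixels), "rvec" (rotation vector, rad) and "tvec" (3), from world to camera coordinates, as OpenCV has them. Camera axes: x right, y down, z forward; pixel columns grow to the right and rows downward; lengths in m; the calibration is good to about 2 mm. A picture is of the moment at which its call begins. There is no depth.
- order.sign_off(): hands the job in; it is judged then, once.
The state is a dict: "clock": time; "q": joint angles; "dq": joint speeds; "effort": joint torques, N m; "ee_pos": TCP position; "ee_rot": TCP orientation; "force": force on the tool from outside, world axes, zero at the start; "moment": the same for the moment, N m; "width": opening from 0.0 (shut) to 1.0 (fully open); "gripper_force": force on a finger pad.
Only numpy, scipy, OpenCV 4.12 (cv2) and the standard library are available. Lean on these libraries where they do the work, as an engineer would, in place of code of your own. Each camera call takes 0.05 s, during which the arm holds its last target. There are 200 camera calls.

## Working session

There is one attempt and no reset: what is moved stays moved. The work goes in short steps, Python scripts to look and compute and a tool call to move; the robot and the scene stay as the last step left them, time stands still between calls to the robot, and variables do not carry over. Pictures are saved under pics/ and viewed, at most 10 in all, crops included, and the job is handed in when it is done.

Besides the shell and the picture viewer there is one more tool, called after ">>>" by a JSON object that holds its "api" and its "payload". drive_tool: Moves the arm, as the interface text tells. Its arguments: {"type":"object","properties":{"rows":{"type":"array","items":{"type":"object","properties":{"linear":{"type":"array","items":{"type":"number"}},"turn":{"type":"number"},"grip":{"type":"number"}}}},"force":{"type":"number"}},"required":["rows"]}

```bash
ls; mkdir -p pics; python3 - <<'E'
from rig import readout, eyes, order, env
import cv2,numpy as np,pickle
D={}
for n in("scene","side","wrist"):
    s=eyes.snapshot(n);D[n]=s
    cv2.imwrite(f"pics/{n}0.png",s["color"][:,:,::-1])
    R=cv2.Rodrigues(np.array(s["rvec"]))[0];print(n,(-R.T@np.array(s["tvec"]).ravel()).round(3),R[2].round(2),s["camera_matrix"][0][0])
pickle.dump(D,open("d0.pkl","wb"))
print(readout.observe())
E
```

```text
pics
scene [ 0.214 -0.646  0.884] [ 0.31  0.61 -0.73] 449.28149917093793
side [ 0.457 -0.778  0.526] [ 0.1   0.88 -0.47] 393.04958832684883
wrist [0.143 0.588 0.373] [ 0.28 -0.11 -0.95] 375.63513468423747
{'clock': 0.15, 'q': array([ 1.14727274e+00,  9.17071417e-02,  1.23161865e+00, -1.75652329e-05,
        1.81982916e+00, -5.66851506e-02]), 'dq': array([-0.00034323, -0.00368945, -0.00266467, -0.00198886, -0.00050378,
        0.00123946]), 'effort': array([ 1.72482694e-03, -4.59378290e+01, -4.18522668e+01, -7.15174087e-05,
        9.68775392e-03, -4.08796939e-05]), 'ee_pos': array([0.21510589, 0.55987489, 0.23039262]), 'ee_rot': array([-5.72944678e-01, -3.08854380e+00,  2.38973789e-03]), 'force': array([0.03883983, 0.13990157, 0.57903607]), 'moment': array([-0.01959191, -0.05932292, -0.03461361]), 'gripper_force': 0.0, 'width': 1.0016413414616352}
```

View pics/scene0.png

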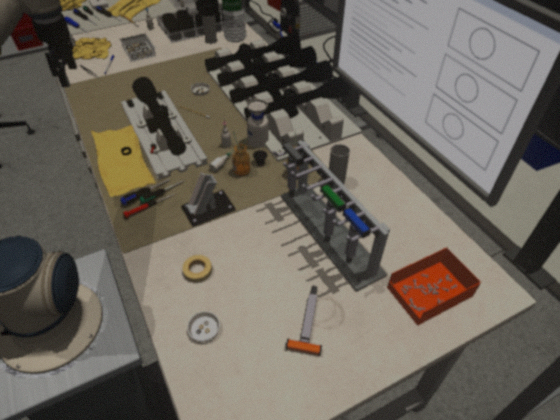

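View pics/side0.png

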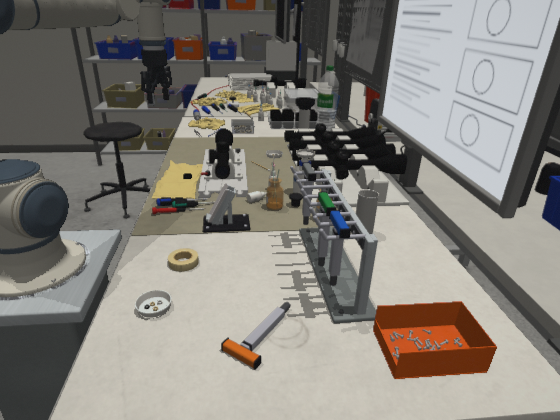

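The orange key lies at about (305,345) in scene and (240,350)–(288,308) in side. The rest is at scene (205,195), side (222,205), and the rack at scene (335,215), side (335,230). I'll enlarge the parts that matter.

```bash
cat > h.py <<'E'
import cv2,numpy as np,pickle
def cam(s):
    R=cv2.Rodrigues(np.array(s["rvec"]))[0];t=np.array(s["tvec"]).ravel();return np.array(s["camera_matrix"]),R,t
def onplane(s,uv,z):
    K,R,t=cam(s);c=-R.T@t;d=R.T@np.linalg.inv(K)@[uv[0],uv[1],1];return c+d*(z-c[2])/d[2]
def tri(s1,u1,s2,u2):
    P=[]
    A=np.zeros((3,3));b=np.zeros(3);L=[]
    for s,u in((s1,u1),(s2,u2)):
        K,R,t=cam(s);c=-R.T@t;d=R.T@np.linalg.inv(K)@[u[0],u[1],1];d/=np.linalg.norm(d)
        M=np.eye(3)-np.outer(d,d);A+=M;b+=M@c;L.append((M,c))
    x=np.linalg.solve(A,b);return x,[np.linalg.norm(M@(x-c)) for M,c in L]
def proj(s,p):
    K,R,t=cam(s);q=K@(R@np.array(p)+t);return q[:2]/q[2]
E
python3 - <<'E'
from h import *
D=pickle.load(open("d0.pkl","rb"))
def crop(n,x,y,w,h,f):
    return cv2.resize(D[n]["color"][y:y+h,x:x+w,::-1],(w*f,h*f),interpolation=cv2.INTER_CUBIC)
a=crop("scene",170,160,80,60,5);b=crop("side",190,175,80,60,5)
c=crop("scene",270,130,133,100,3)[:300,:400];d=crop("side",280,150,133,100,3)[:300,:400]
c=cv2.resize(c,(400,300));d=cv2.resize(d,(400,300))
cv2.imwrite("pics/crops.png",np.vstack([np.hstack([a,b]),np.hstack([c,d])]))
for n in("scene","side"):
    hsv=cv2.cvtColor(D[n]["color"],cv2.COLOR_RGB2HSV)
    for nm,lo,hi in(("orange",(6,170,90),(16,255,255)),("green",(50,110,30),(80,255,255)),("blue",(105,120,50),(120,255,255))):
        m=cv2.inRange(hsv,lo,hi);k,_,st,ce=cv2.connectedComponentsWithStats(m)
        print(n,nm,[(st[i].tolist(),ce[i].round(1).tolist()) for i in range(1,k) if st[i][4]>40])
E
```

```text
scene orange [([390, 261, 89, 58, 1936], [429.9, 287.7]), ([287, 340, 33, 13, 238], [303.2, 346.2])]
scene green [([322, 185, 22, 22, 185], [332.0, 195.3])]
scene blue [([64, 17, 14, 10, 51], [70.7, 21.3]), ([121, 194, 15, 10, 52], [127.4, 198.5]), ([344, 208, 25, 24, 243], [355.9, 219.8])]
side orange [([228, 0, 28, 10, 228], [241.1, 4.8]), ([174, 40, 26, 20, 388], [187.2, 49.2]), ([375, 302, 122, 77, 5928], [430.5, 340.8]), ([223, 339, 36, 25, 349], [239.9, 350.8])]
side green [([319, 94, 14, 8, 68], [325.7, 97.2]), ([318, 102, 15, 6, 54], [325.4, 104.8]), ([319, 192, 15, 20, 169], [325.2, 200.4])]
side blue [([96, 39, 47, 20, 630], [119.7, 49.9]), ([164, 38, 10, 22, 152], [169.0, 47.9]), ([208, 42, 27, 18, 327], [220.6, 51.6]), ([183, 86, 13, 13, 95], [188.7, 90.7]), ([543, 176, 17, 54, 641], [553.0, 202.5]), ([157, 198, 14, 8, 51], [162.5, 200.4]), ([330, 210, 19, 24, 245], [337.9, 220.5])]
```

View pics/crops.png

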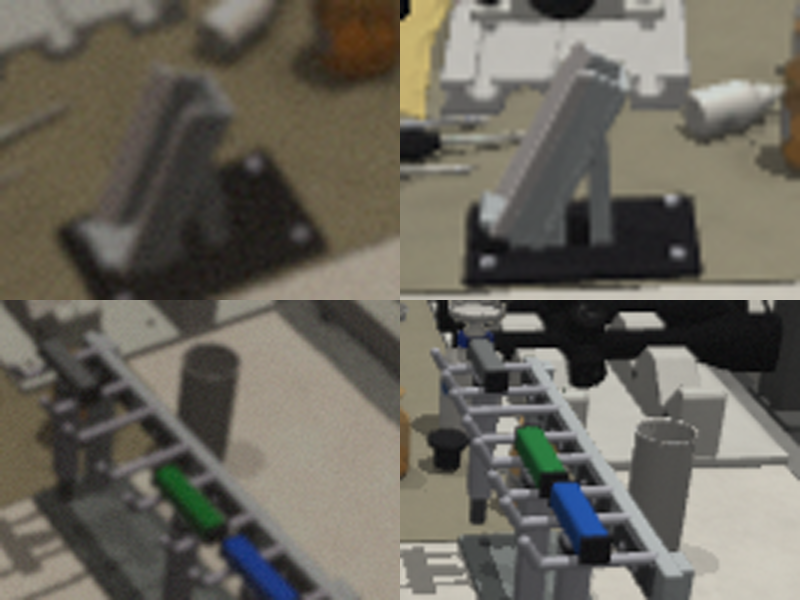

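Bottom row of the crops shows the order along the row: grey, empty pair, green, blue. The rest's channel faces the robot, with its lower end towards −x. The tool stays vertical, so I plan to grip the crossbar by its two ends (along y), which lets the key pivot about the bar. Next come rough positions.

```bash
python3 - <<'E'
from h import *
D=pickle.load(open("d0.pkl","rb"));S,T=D["scene"],D["side"]
for n,a,b in(("green",(332,195.3),(325.2,200.4)),("blue",(355.9,219.8),(337.9,220.5)),("liptopL",(201,173),(225.6,184)),("lipR",(216,181),(235,192)),("stop",(192,209),(208,218))):
    x,e=tri(S,a,T,b);print(n,x.round(3),np.round(e,4))
for n,s,u in(("key",S,(303.2,346.2)),("key",T,(239.9,350.8)),("tip",S,(314,288)),("tip",T,(288,306))):print(n,onplane(s,u,.011).round(3))
print([onplane(S,u,.008).round(3) for u in((182,206),(221,190),(235,209))])
print([onplane(T,u,.008).round(3) for u in((204,215),(249,214.4),(250,231),(203,232))])
E
```

```text
green [ 0.631 -0.1    0.194] [0.0011 0.0011]
blue [ 0.636 -0.182  0.194] [0.0014 0.0014]
liptopL [0.431 0.189 0.108] [0.0006 0.0006]
lipR [0.455 0.15  0.102] [0.0008 0.0008]
stop [0.383 0.159 0.024] [0.0021 0.0021]
key [ 0.458 -0.297  0.011]
key [ 0.456 -0.296  0.011]
tip [ 0.549 -0.186  0.011]
tip [ 0.552 -0.191  0.011]
[array([0.368, 0.198, 0.008]), array([0.484, 0.206, 0.008]), array([0.489, 0.123, 0.008])]
[array([0.367, 0.205, 0.008]), array([0.492, 0.201, 0.008]), array([0.49 , 0.108, 0.008]), array([0.37 , 0.111, 0.008])]
```

>>> {"api": "drive_tool", "payload": {"rows": [{"linear": [-31, -30, -6]}, {"linear": [-31, -30, -6]}, {"linear": [-31, -30, -6]}, {"linear": [-31, -30, -6]}, {"linear": [-31, -30, -6]}, {"linear": [-31, -30, -6]}, {"linear": [-31, -30, -6]}, {"linear": [-31, -30, -6]}, {"linear": [-31, -30, -6]}, {"linear": [-31, -30, -6]}, {"linear": [0, 0, 0]}, {"linear": [0, 0, 0]}]}}

```text
$.rows[0]: bad value
```

```bash
python3 - <<'E'
from rig import readout, eyes
from h import *
s=eyes.snapshot("wrist");pickle.dump(s,open("w1.pkl","wb"));o=readout.observe();print(o["clock"],o["ee_pos"],o["ee_rot"])
K,R,t=cam(s);print(-R.T@t)
cv2.imwrite("pics/w1.png",cv2.resize(s["color"][:,:,::-1],(800,600),interpolation=cv2.INTER_CUBIC))
E
```

```text
0.2 [0.21508851 0.55994995 0.23060381] [-5.72839022e-01 -3.08862547e+00  1.74479339e-03]
[0.14323033 0.58752092 0.37336621]
```

View pics/w1.png

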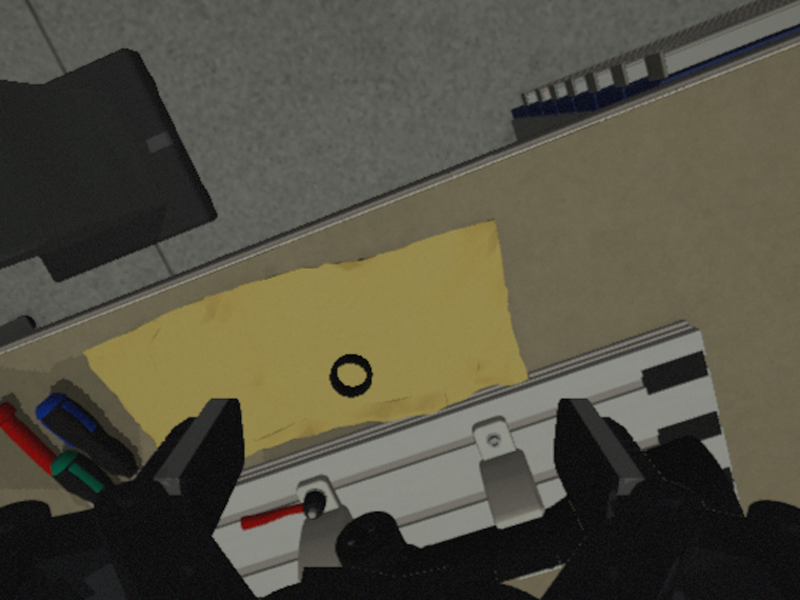

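That row was refused because every field is needed. The picture shows that the gripper hides the lower half of the wrist view, so objects should be on the tool's +x side.

>>> {"api": "drive_tool", "payload": {"rows": [{"linear": [-38, -29, -6], "turn": 0, "grip": -1}, {"linear": [-38, -29, -6], "turn": 0, "grip": -1}, {"linear": [-38, -29, -6], "turn": 0, "grip": -1}, {"linear": [-38, -29, -6], "turn": 0, "grip": -1}, {"linear": [-38, -29, -6], "turn": 0, "grip": -1}, {"linear": [-38, -29, -6], "turn": 0, "grip": -1}, {"linear": [-38, -29, -6], "turn": 0, "grip": -1}, {"linear": [-38, -29, -6], "turn": 0, "grip": -1}, {"linear": [-38, -29, -6], "turn": 0, "grip": -1}, {"linear": [-38, -29, -6], "turn": 0, "grip": -1}, {"linear": [0, 0, 0], "turn": 0, "grip": -1}, {"linear": [0, 0, 0], "turn": 0, "grip": -1}], "force": 20}}

```text
clock: 1.4
ee_pos: [0.4662, 0.1523, 0.291]
ee_rot: [-0.577, -3.087, -0.0]
force: [0.2, -0.2, 0.7]
width: 1.0
gripper_force: 0.0
```

```bash
python3 - <<'E'
from rig import readout, eyes
from h import *
s=eyes.snapshot("wrist");pickle.dump(s,open("w1.pkl","wb"));o=readout.observe();print(o["clock"],o["ee_pos"],o["ee_rot"])
K,R,t=cam(s);print(-R.T@t,R[2])
cv2.imwrite("pics/w2.png",cv2.resize(s["color"][:,:,::-1],(800,600),interpolation=cv2.INTER_CUBIC))
E
```

```text
1.45 [0.46571987 0.15325983 0.2910073 ] [-5.73793617e-01 -3.08793764e+00 -3.69463642e-04]
[0.39441512 0.17989152 0.43406252] [ 0.28286046 -0.10944375 -0.95289665]
```

View pics/w2.png

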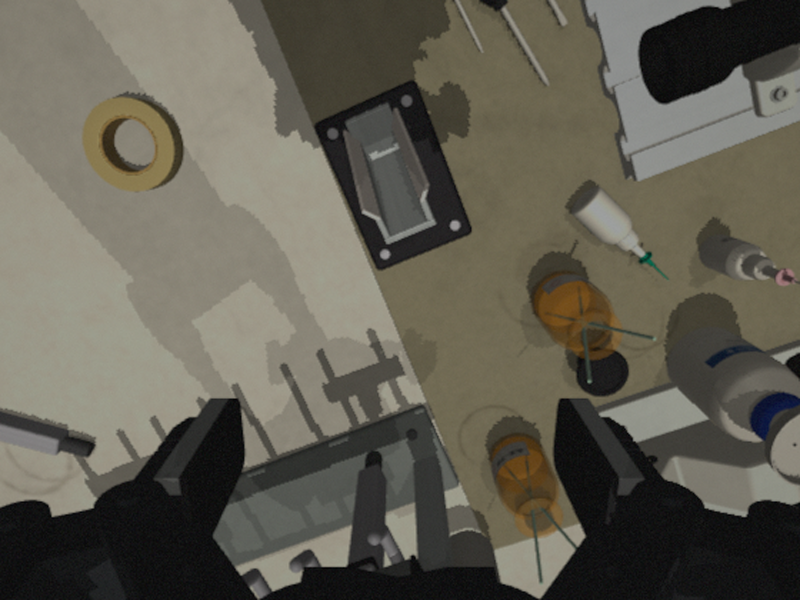

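The wrist view shows the rest's base plate with corners at (317,124), (414,83), (471,232), (381,268). The upper channel end is at (385,243)–(434,224), and the lips flare at (357,207) and (428,190).

```bash
python3 - <<'E'
from h import *
s=pickle.load(open("w1.pkl","rb"));f=1/1.42857
P=lambda u,z:onplane(s,(u[0]*f,u[1]*f),z)
for z in(.006,):
    c=np.array([P(u,z) for u in((317,124),(414,83),(471,232),(381,268))]);print(c.round(4),c.mean(0));
    for i in range(4):
        d=c[(i+1)%4]-c[i];print(np.linalg.norm(d).round(4),np.degrees(np.arctan2(d[1],d[0])).round(1))
for n,pts,z in(("rim",((385,243),(434,224)),.103),("lipends",((364,209),(428,185)),.115),("stop",((345,116),(383,101)),.04),):
    a,b=[P(u,z) for u in pts];d=b-a;print(n,a.round(4),b.round(4),((a+b)/2).round(4),np.linalg.norm(d).round(4),np.degrees(np.arctan2(d[1],d[0])).round(1))
D=pickle.load(open("d0.pkl","rb"))
img=s["color"][60:180,215:340,::-1]
cv2.imwrite("pics/w2c.png",cv2.resize(img,None,fx=4.8,fy=4.8,interpolation=cv2.INTER_CUBIC)[:600,:600])
E
```

```text
[[0.3685 0.1237 0.006 ]
 [0.3679 0.2025 0.006 ]
 [0.4888 0.206  0.006 ]
 [0.4904 0.1274 0.006 ]] [0.42888659 0.16490958 0.006     ]
0.0788 90.4
0.1209 1.7
0.0786 -88.8
0.122 -178.3
rim [0.4546 0.1476 0.103 ] [0.4544 0.1803 0.103 ] [0.4545 0.164  0.103 ] 0.0327 90.3
lipends [0.4289 0.1447 0.115 ] [0.4295 0.1848 0.115 ] [0.4292 0.1648 0.115 ] 0.0402 89.2
stop [0.3727 0.1485 0.04  ] [0.3731 0.1767 0.04  ] [0.3729 0.1626 0.04  ] 0.0282 89.1
```

View pics/w2c.png

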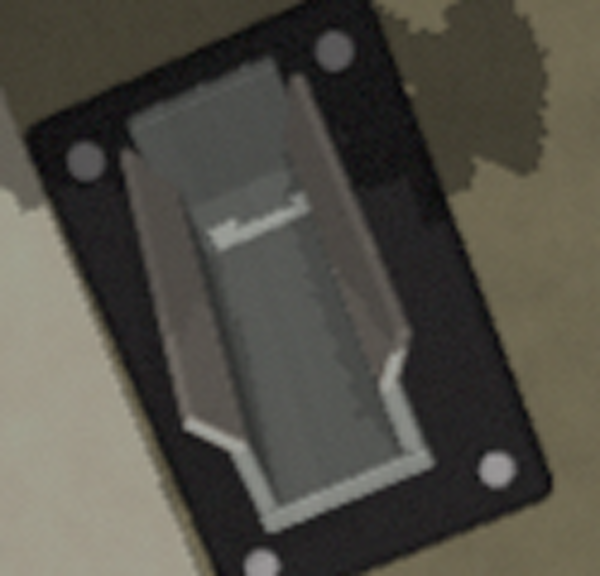

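The rest's axis lies at y ≈ 0.165 with a yaw of about 1°. That puts rest_channel at about (0.444, 0.165, 0.107) and rest_bar at about (0.468, 0.165, 0.153). Next I turn the hand and go to the key.

>>> {"api": "drive_tool", "payload": {"rows": [{"linear": [0, 0, 0], "turn": 8.5, "grip": -1}, {"linear": [0, 0, 0], "turn": 8.5, "grip": -1}, {"linear": [0, 0, 0], "turn": 8.5, "grip": -1}, {"linear": [0, 0, 0], "turn": 8.5, "grip": -1}, {"linear": [0, 0, 0], "turn": 8.5, "grip": -1}, {"linear": [0, 0, 0], "turn": 8.5, "grip": -1}, {"linear": [0, 0, 0], "turn": 8.5, "grip": -1}, {"linear": [0, 0, 0], "turn": 8.5, "grip": -1}, {"linear": [0, 0, 0], "turn": 8.5, "grip": -1}, {"linear": [0, 0, 0], "turn": 8.5, "grip": -1}, {"linear": [0, 0, 0], "turn": 8.5, "grip": -1}, {"linear": [0, 0, 0], "turn": 8.5, "grip": -1}]}}

```text
clock: 2.65
ee_pos: [0.4649, 0.155, 0.2911]
ee_rot: [-2.763, -1.495, 0.0]
force: [-0.3, -0.1, 0.1]
width: 1.002
gripper_force: 0.0
```

>>> {"api": "drive_tool", "payload": {"rows": [{"linear": [0, 0, 0], "turn": 8, "grip": -1}, {"linear": [-37, 26, 8], "turn": 0, "grip": -1}, {"linear": [-37, 26, 8], "turn": 0, "grip": -1}, {"linear": [-37, 26, 8], "turn": 0, "grip": -1}, {"linear": [-37, 26, 8], "turn": 0, "grip": -1}, {"linear": [-37, 26, 8], "turn": 0, "grip": -1}, {"linear": [-37, 26, 8], "turn": 0, "grip": -1}, {"linear": [-37, 26, 8], "turn": 0, "grip": -1}, {"linear": [-37, 26, 8], "turn": 0, "grip": -1}, {"linear": [-37, 26, 8], "turn": 0, "grip": -1}, {"linear": [-37, 26, 8], "turn": 0, "grip": -1}, {"linear": [-34, 28, 10], "turn": 0, "grip": -1}]}}

```text
clock: 3.85
ee_pos: [0.4186, -0.3408, 0.2013]
ee_rot: [2.857, 1.306, 0.001]
force: [0.1, 0.3, 0.7]
width: 1.002
gripper_force: 0.0
```

>>> {"api": "drive_tool", "payload": {"rows": [{"linear": [0, 0, 0], "turn": 0, "grip": -1}, {"linear": [0, 0, 0], "turn": 0, "grip": -1}, {"linear": [0, 0, 0], "turn": 0, "grip": -1}]}}

```text
clock: 4.15
ee_pos: [0.419, -0.339, 0.2017]
ee_rot: [2.857, 1.306, 0.001]
force: [-0.3, 0.5, -0.4]
width: 0.999
gripper_force: 0.0
```

```bash
cat >> h.py <<'E'
def orange(s,roi=None):
    hsv=cv2.cvtColor(s["color"],cv2.COLOR_RGB2HSV);m=cv2.inRange(hsv,(4,150,60),(17,255,255))
    k,_,st,ce=cv2.connectedComponentsWithStats(m);L=cv2.connectedComponents(m)[1]
    out=[]
    for i in range(1,k):
        if st[i][4]>100:
            c=cv2.findContours((L==i).astype(np.uint8),cv2.RETR_EXTERNAL,cv2.CHAIN_APPROX_NONE)[0][0]
            out.append((st[i],ce[i],cv2.boxPoints(cv2.minAreaRect(c))))
    return out
E
python3 - <<'E'
from rig import readout, eyes
from h import *
s=eyes.snapshot("wrist");pickle.dump(s,open("w3.pkl","wb"));o=readout.observe();print(o["clock"],o["ee_pos"],o["ee_rot"],o["q"].round(2))
for st,ce,bp in orange(s):
    print(st,ce.round(1),bp.round(1).tolist()); c=np.array([onplane(s,b,.018) for b in bp]);print(c.round(4),c.mean(0).round(4))
    for i in (0,1):
        d=c[i+1]-c[i];print(np.linalg.norm(d).round(4),np.degrees(np.arctan2(d[1],d[0])).round(1))
cv2.imwrite("pics/w3.png",s["color"][:,:,::-1])
E
```

```text
4.2 [ 0.41903046 -0.33905389  0.20203204] [2.85646122e+00 1.30593412e+00 1.22035400e-03] [-0.74 -0.08  1.45  0.    1.77 -0.03]
[ 241  106   79   23 1644] [280.4 117.1] [[240.8000030517578, 107.69999694824219], [319.0, 105.4000015258789], [319.6000061035156, 126.69999694824219], [241.39999389648438, 129.0]]
[[ 0.4375 -0.2702  0.018 ]
 [ 0.4884 -0.3117  0.018 ]
 [ 0.4778 -0.3257  0.018 ]
 [ 0.4261 -0.2835  0.018 ]] [ 0.4574 -0.2978  0.018 ]
0.0656 -39.2
0.0175 -127.3
```

View pics/w3.png

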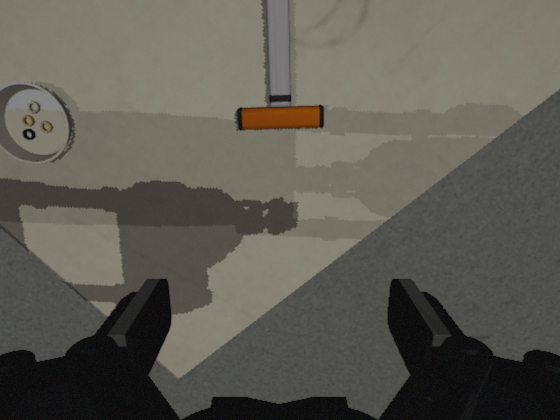

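The wrist view shows the crossbar at (280,117), clean and alone. World centre is (0.457,−0.298) with yaw −39°, in agreement with the earlier estimate. Next I turn 1.7°, centre over the bar and go down.

>>> {"api": "drive_tool", "payload": {"rows": [{"linear": [28, 1, 20], "turn": -1.7, "grip": -1}, {"linear": [28, 1, 30], "turn": 0, "grip": -1}, {"linear": [0, 0, 40], "turn": 0, "grip": -1}, {"linear": [0, 0, 40], "turn": 0, "grip": -1}, {"linear": [0, 0, 40], "turn": 0, "grip": -1}, {"linear": [0, 0, 10], "turn": 0, "grip": -1}, {"linear": [0, 0, 0], "turn": 0, "grip": -1}, {"linear": [0, 0, 0], "turn": 0, "grip": -1}, {"linear": [0, 0, 0], "turn": 0, "grip": -1}]}}

```text
clock: 5.1
ee_pos: [0.4573, -0.3002, 0.0246]
ee_rot: [2.835, 1.343, 0.004]
force: [-0.2, -0.5, 1.2]
width: 1.0
gripper_force: 0.0
```

```bash
python3 - <<'E'
from rig import readout, eyes
from h import *
s=eyes.snapshot("side");o=readout.observe();print(o["clock"],o["ee_pos"],o["ee_rot"],o["force"])
u=[int(v) for v in proj(s,(.457,-.298,.03))];print(u)
a=s["color"][max(0,u[1]-60):u[1]+60,u[0]-80:u[0]+80,::-1]
w=eyes.snapshot("wrist");b=w["color"][180:,:,::-1]
cv2.imwrite("pics/g1.png",np.vstack([cv2.resize(a,(480,360),interpolation=cv2.INTER_CUBIC),cv2.resize(b,(480,206))]))
E
```

```text
5.15 [ 0.45716065 -0.30015653  0.024251  ] [2.83541917 1.34303891 0.00355534] [ 0.27978581 -0.16088505 -0.23819278]
[240, 343]
```

View pics/g1.png

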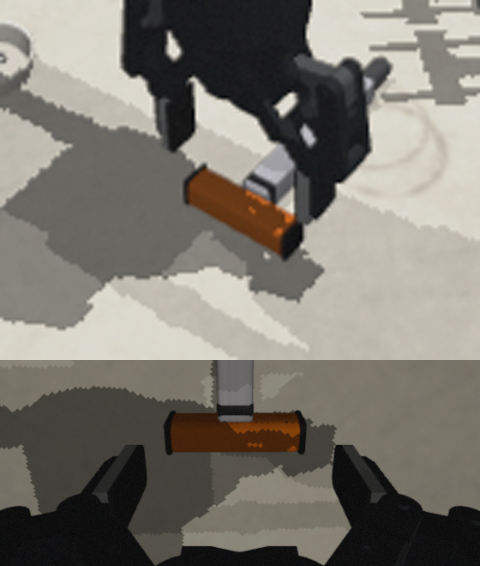

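The fingers straddle the bar, with the open tips still about 35 mm up. I correct by 2 mm, go down 30 mm and close.

>>> {"api": "drive_tool", "payload": {"rows": [{"linear": [2, -1.5, 15], "turn": 0, "grip": -1}, {"linear": [0, 0, 10], "turn": 0, "grip": -1}, {"linear": [0, 0, 5], "turn": 0, "grip": -1}, {"linear": [0, 0, 0], "turn": 0, "grip": -1}, {"linear": [0, 0, 0], "turn": 0, "grip": 0}, {"linear": [0, 0, 0], "turn": 0, "grip": 0.5}, {"linear": [0, 0, 0], "turn": 0, "grip": 1}, {"linear": [0, 0, 0], "turn": 0, "grip": 1}, {"linear": [0, 0, 0], "turn": 0, "grip": 1}, {"linear": [0, 0, 0], "turn": 0, "grip": 1}], "force": 20}}

```text
clock: 6.2
ee_pos: [0.4562, -0.2971, -0.008]
ee_rot: [2.838, 1.344, 0.001]
force: [1.4, -1.3, 5.0]
width: 0.841
gripper_force: 27.2
```

>>> {"api": "drive_tool", "payload": {"rows": [{"linear": [2, 0, -26], "turn": 0, "grip": 1}, {"linear": [7, 0, -25], "turn": 0, "grip": 1}, {"linear": [11, 0, -24], "turn": 0, "grip": 1}, {"linear": [15, 0, -21], "turn": 0, "grip": 1}, {"linear": [19, 0, -19], "turn": 0, "grip": 1}, {"linear": [26, 0, -17], "turn": 0, "grip": 1}, {"linear": [0, 0, 0], "turn": 0, "grip": 1}, {"linear": [0, 0, 0], "turn": 0, "grip": 1}]}}

```text
clock: 7.0
ee_pos: [0.5063, -0.2344, 0.1226]
ee_rot: [-2.838, -1.346, 0.002]
force: [0.9, -0.8, -2.0]
width: 0.837
gripper_force: 24.5
```

```bash
python3 - <<'E'
from rig import readout, eyes
from h import *
s=eyes.snapshot("side");o=readout.observe();print(o["clock"],o["ee_pos"],o["ee_rot"],o["force"],o["width"])
u=[int(v) for v in proj(s,(o["ee_pos"]))];print(u)
a=s["color"][u[1]-90:u[1]+90,u[0]-120:u[0]+120,::-1]
cv2.imwrite("pics/g2.png",cv2.resize(a,None,fx=2,fy=2,interpolation=cv2.INTER_CUBIC))
E
```

```text
7.05 [ 0.50568882 -0.23472428  0.12178664] [-2.83749485 -1.34435936  0.00309517] [ 0.22909054 -0.15549589 -1.59121709] 0.8378261545934639
[266, 274]
```

View pics/g2.png

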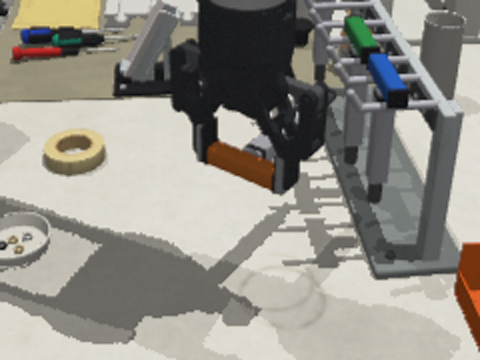

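The side view shows the bar held at both ends and the shaft still about level, with no contact force. So it is stuck by pad friction and has not drooped. I'll go low, where a drop is harmless, and ease the grip so it can pivot, checking the tilt from the wrist view and the moment.

>>> {"api": "drive_tool", "payload": {"rows": [{"linear": [0, 0, 30], "turn": 0, "grip": 1}, {"linear": [0, 0, 30], "turn": 0, "grip": 1}, {"linear": [0, 0, 25], "turn": 0, "grip": 1}, {"linear": [0, 0, 0], "turn": 0, "grip": 1}, {"linear": [0, 0, 0], "turn": 0, "grip": -0.55}, {"linear": [0, 0, 0], "turn": 0, "grip": -0.55}]}}

```text
clock: 7.65
ee_pos: [0.507, -0.2356, 0.0399]
ee_rot: [2.838, 1.343, 0.002]
force: [0.6, -0.3, -0.9]
width: 0.84
gripper_force: 24.5
```

```bash
cat >> h.py <<'E'
def prof():
    from rig import readout, eyes
    s=eyes.snapshot("wrist");o=readout.observe()
    g=cv2.cvtColor(s["color"],cv2.COLOR_RGB2GRAY)
    print(o["clock"],o["ee_pos"].round(4),"F",o["force"].round(1),"M",o["moment"].round(3),"w",o["width"].round(3),o["gripper_force"])
    for st,ce,bp in orange(s): print("or",st,ce.round(1))
    print("col",g[0:300:6,274:288].mean(1).round(0).astype(int).tolist())
    return s,o
E
python3 -c "
from h import *
s,o=prof()"
```

```text
Traceback (most recent call last):
  File "h.py", line 28, in prof
    print(o["clock"],o["ee_pos"].round(4),"F",o["force"].round(1),"M",o["moment"].round(3),"w",o["width"].round(3),o["gripper_force"])
                                                                                               ^^^^^^^^^^^^^^^^
AttributeError: 'float' object has no attribute 'round'
```

>>> {"api": "drive_tool", "payload": {"rows": [{"linear": [0, 0, 0], "turn": 0, "grip": -0.64}, {"linear": [0, 0, 0], "turn": 0, "grip": -0.64}]}}

```text
clock: 7.9
ee_pos: [0.507, -0.2352, 0.0395]
ee_rot: [2.838, 1.344, 0.002]
force: [1.3, -0.0, -1.6]
width: 0.837
gripper_force: 24.5
```

```bash
sed -i 's/o\["width"\].round(3)/round(o["width"],3)/' h.py; python3 -c "
from h import *
s,o=prof()"
```

```text
7.95 [ 0.5069 -0.235   0.0392] F [-0.6 -0.2 -2.4] M [-0.071  0.037  0.023] w 0.834 24.49715405702591
or [ 187  279  185   56 7714] [280.  312.6]
col [78, 78, 78, 100, 123, 129, 129, 129, 129, 128, 129, 129, 129, 129, 129, 129, 129, 129, 128, 129, 128, 128, 127, 128, 128, 128, 128, 128, 127, 127, 127, 127, 127, 127, 126, 126, 126, 114, 110, 110, 109, 110, 109, 109, 109, 98, 22, 16, 62, 39]
```

>>> {"api": "drive_tool", "payload": {"rows": [{"linear": [0, 0, 0], "turn": 0, "grip": -0.67}, {"linear": [0, 0, 0], "turn": 0, "grip": -0.67}]}}

```text
clock: 8.15
ee_pos: [0.5066, -0.2348, 0.0384]
ee_rot: [2.839, 1.345, 0.0]
force: [-1.2, 0.2, -0.6]
width: 0.835
gripper_force: 24.5
```

```bash
python3 -c "
from h import *
s,o=prof()"
```

```text
8.2 [ 0.5065 -0.2348  0.0383] F [-0.6 -0.4 -2.4] M [-0.092  0.067  0.028] w 0.837 24.4974347949028
or [ 187  280  185   55 7682] [280.1 312.6]
col [78, 79, 79, 93, 118, 129, 128, 129, 129, 129, 129, 129, 129, 128, 128, 129, 129, 128, 128, 128, 128, 128, 128, 128, 128, 127, 128, 127, 127, 128, 127, 126, 127, 127, 127, 126, 126, 115, 110, 110, 110, 109, 109, 109, 109, 98, 21, 17, 60, 39]
```

Grip force does not depend on the position command, and the 0.114 N·m moment confirms the key is still level. A quick vertical shake should ratchet the tip down, because gravity biases the slip.

>>> {"api": "drive_tool", "payload": {"rows": [{"linear": [0, 0, -50], "turn": 0, "grip": 1}, {"linear": [0, 0, -50], "turn": 0, "grip": 1}, {"linear": [0, 0, 50], "turn": 0, "grip": 1}, {"linear": [0, 0, -50], "turn": 0, "grip": 1}, {"linear": [0, 0, 50], "turn": 0, "grip": 1}, {"linear": [0, 0, -50], "turn": 0, "grip": 1}, {"linear": [0, 0, 50], "turn": 0, "grip": 1}, {"linear": [0, 0, -50], "turn": 0, "grip": 1}, {"linear": [0, 0, 0], "turn": 0, "grip": 1}, {"linear": [0, 0, 0], "turn": 0, "grip": 1}]}}

```text
clock: 9.2
ee_pos: [0.5079, -0.2355, 0.1404]
ee_rot: [2.835, 1.343, 0.005]
force: [0.7, -0.5, -0.7]
width: 0.84
gripper_force: 25.2
```

```bash
python3 -c "
from h import *
s,o=prof()"
```

```text
9.25 [ 0.5083 -0.2358  0.1409] F [ 0.1  0.1 -0.9] M [-0.028  0.08   0.044] w 0.834 25.21499991416931
or [ 527   43   33   86 1153] [548.7  80. ]
or [ 187  284  184   51 7615] [279.4 312.7]
col [124, 125, 124, 125, 124, 125, 125, 125, 126, 126, 126, 126, 126, 126, 126, 126, 126, 126, 126, 126, 126, 126, 126, 126, 126, 126, 126, 126, 126, 126, 126, 126, 125, 125, 126, 125, 114, 109, 109, 109, 109, 109, 108, 108, 109, 26, 21, 28, 60, 38]
```

```bash
cat >> h.py <<'E'
def shaft(s):
    g=cv2.cvtColor(s["color"],cv2.COLOR_RGB2GRAY)
    for r in (3,40,80,120,160,200,240): print(r,g[r-2:r+3,220:344:4].mean(0).round(0).astype(int).tolist())
E
python3 -c "
from h import *
s,o=prof();shaft(s)"
```

```text
9.3 [ 0.5084 -0.2358  0.1409] F [ 0.  -0.1 -1.5] M [-0.044  0.121  0.023] w 0.838 25.214104056358337
or [ 524   42   36   90 1356] [547.9  80. ]
or [ 187  284  184   51 7642] [279.7 312.6]
col [125, 125, 124, 125, 125, 125, 125, 125, 126, 126, 126, 126, 126, 126, 126, 126, 126, 126, 126, 126, 126, 126, 126, 127, 126, 126, 126, 126, 126, 126, 126, 126, 126, 126, 125, 125, 111, 109, 109, 108, 109, 109, 109, 108, 109, 26, 20, 30, 60, 38]
3 [137, 138, 139, 139, 137, 91, 85, 85, 98, 125, 125, 125, 122, 123, 124, 124, 125, 123, 123, 124, 123, 123, 93, 139, 120, 85, 86, 86, 90, 129, 124]
40 [142, 88, 89, 88, 87, 86, 140, 139, 94, 124, 127, 127, 123, 124, 126, 125, 125, 124, 124, 125, 124, 120, 80, 87, 106, 86, 86, 86, 75, 69, 69]
80 [88, 88, 88, 89, 88, 88, 88, 120, 88, 122, 127, 127, 125, 124, 127, 127, 125, 124, 125, 125, 125, 117, 119, 104, 86, 88, 88, 89, 73, 70, 70]
120 [97, 89, 87, 89, 89, 89, 90, 126, 78, 117, 127, 127, 125, 124, 127, 127, 127, 126, 125, 124, 124, 113, 86, 118, 136, 136, 132, 136, 122, 124, 124]
160 [125, 89, 89, 90, 89, 90, 89, 110, 101, 112, 125, 126, 125, 125, 127, 126, 125, 126, 126, 123, 124, 108, 126, 126, 124, 125, 124, 123, 122, 122, 124]
200 [71, 71, 72, 72, 72, 71, 71, 94, 104, 106, 124, 127, 125, 123, 126, 125, 126, 126, 125, 123, 123, 104, 126, 125, 122, 117, 112, 114, 121, 123, 124]
240 [68, 71, 70, 70, 69, 69, 69, 68, 69, 87, 107, 110, 108, 107, 109, 108, 110, 110, 110, 106, 106, 84, 144, 143, 144, 144, 144, 145, 144, 143, 144]
```

The shaft's end has left the top of the frame (it was at row 24), so the shake slipped the tip up: the sharp stop at the end of the rise did it. I'll reverse the profile, with a gentle rise, then a fast descent that stops sharply.

>>> {"api": "drive_tool", "payload": {"rows": [{"linear": [0, 0, -15], "turn": 0, "grip": 1}, {"linear": [0, 0, -30], "turn": 0, "grip": 1}, {"linear": [0, 0, -35], "turn": 0, "grip": 1}, {"linear": [0, 0, -35], "turn": 0, "grip": 1}, {"linear": [0, 0, -25], "turn": 0, "grip": 1}, {"linear": [0, 0, -10], "turn": 0, "grip": 1}, {"linear": [0, 0, 10], "turn": 0, "grip": 1}, {"linear": [0, 0, 30], "turn": 0, "grip": 1}, {"linear": [0, 0, 50], "turn": 0, "grip": 1}, {"linear": [0, 0, -20], "turn": 0, "grip": 1}, {"linear": [0, 0, 0], "turn": 0, "grip": 1}, {"linear": [0, 0, 0], "turn": 0, "grip": 1}]}}

```text
clock: 10.5
ee_pos: [0.5075, -0.2354, 0.2198]
ee_rot: [2.836, 1.343, 0.004]
force: [-0.2, 0.4, -0.9]
width: 0.833
gripper_force: 24.9
```

```bash
python3 -c "
from h import *
s,o=prof();shaft(s)"
```

```text
10.55 [ 0.508  -0.2356  0.2211] F [ 0.2 -0.3 -1.4] M [-0.121  0.084  0.023] w 0.839 24.901950359344482
or [ 462   10   98  151 7354] [527.1  85.3]
or [ 189  289  181   48 7906] [278.8 314.1]
col [113, 113, 114, 114, 115, 116, 117, 116, 117, 118, 118, 118, 119, 119, 120, 121, 121, 121, 122, 122, 122, 123, 123, 123, 123, 123, 124, 124, 124, 125, 126, 125, 125, 125, 115, 111, 111, 111, 111, 112, 111, 111, 111, 116, 24, 28, 45, 76, 41, 38]
3 [135, 136, 137, 136, 103, 84, 84, 85, 84, 77, 113, 115, 113, 112, 114, 115, 111, 112, 114, 113, 100, 135, 136, 137, 79, 53, 52, 67, 86, 86, 68]
40 [136, 136, 129, 98, 84, 84, 117, 138, 138, 83, 115, 118, 117, 115, 118, 117, 115, 115, 116, 117, 79, 86, 129, 140, 138, 139, 129, 110, 85, 78, 67]
80 [140, 92, 85, 85, 86, 87, 123, 140, 129, 79, 117, 120, 119, 118, 122, 120, 117, 119, 119, 119, 86, 103, 85, 85, 86, 87, 86, 86, 88, 70, 79]
120 [124, 88, 87, 88, 88, 86, 140, 141, 140, 80, 118, 121, 120, 120, 124, 121, 121, 121, 120, 121, 94, 133, 129, 125, 130, 127, 124, 135, 137, 138, 125]
160 [97, 89, 89, 87, 84, 74, 126, 123, 123, 81, 119, 123, 122, 122, 124, 124, 124, 123, 122, 121, 103, 123, 123, 122, 120, 120, 119, 114, 109, 116, 117]
200 [68, 69, 68, 69, 68, 69, 67, 68, 68, 82, 120, 123, 123, 122, 125, 122, 126, 120, 112, 117, 98, 140, 139, 139, 139, 138, 137, 138, 140, 140, 139]
240 [69, 70, 68, 91, 123, 122, 122, 122, 123, 70, 106, 110, 109, 108, 111, 109, 112, 112, 112, 109, 99, 138, 141, 140, 141, 141, 140, 142, 137, 133, 127]
```

My frame reading was off: at level the shaft end is out of view anyway. From shaft width against row, both shakes drooped the tip, to about 10° and then about 17°. It works, so I continue.

>>> {"api": "drive_tool", "payload": {"rows": [{"linear": [0, 0, -30], "turn": 0, "grip": 1}, {"linear": [0, 0, -30], "turn": 0, "grip": 1}, {"linear": [0, 0, 20], "turn": 0, "grip": 1}, {"linear": [0, 0, 50], "turn": 0, "grip": 1}, {"linear": [0, 0, 50], "turn": 0, "grip": 1}, {"linear": [0, 0, -50], "turn": 0, "grip": 1}, {"linear": [0, 0, -40], "turn": 0, "grip": 1}, {"linear": [0, 0, -20], "turn": 0, "grip": 1}, {"linear": [0, 0, 30], "turn": 0, "grip": 1}, {"linear": [0, 0, 50], "turn": 0, "grip": 1}, {"linear": [0, 0, -50], "turn": 0, "grip": 1}, {"linear": [0, 0, -20], "turn": 0, "grip": 1}]}}

```text
clock: 11.75
ee_pos: [0.5001, -0.2314, 0.2428]
ee_rot: [-2.818, -1.334, 0.027]
force: [2.2, -0.7, 2.9]
width: 0.835
gripper_force: 25.3
```

```bash
cat >> h.py <<'E'
def tilt(s):
    g=cv2.GaussianBlur(cv2.cvtColor(s["color"],cv2.COLOR_RGB2GRAY),(1,5),0).astype(float)
    K=np.array(s["camera_matrix"]);P=[]
    for r in range(10,236,15):
        d=np.abs(np.gradient(g[r-2:r+3].mean(0)));a=d[235:275];b=d[286:330]
        l=235+a.argmax();h=286+b.argmax();w=h-l;z=K[0,0]*18/w;P.append(((r-K[1,2])/K[1,1]*z,z,l,h,r))
    P=np.array(P);print("edges",P[:,[4,2,3]].astype(int).tolist())
E
python3 -c "
from h import *
s,o=prof();tilt(s);cv2.imwrite('pics/x1.png',s['color'][:,:,::-1])"
```

```text
11.8 [ 0.505  -0.234   0.2573] F [-0.7 -0.8  3.6] M [-0.098  0.047 -0.025] w 0.836 25.30980885028839
or [ 473   12   87  142 6108] [530.5  79.8]
or [ 189  291  181   46 7857] [278.7 314.4]
col [112, 112, 113, 113, 114, 115, 115, 115, 116, 116, 118, 118, 118, 119, 119, 119, 120, 120, 121, 121, 121, 121, 122, 122, 122, 123, 122, 123, 123, 123, 124, 124, 124, 123, 110, 110, 110, 111, 111, 111, 111, 111, 111, 115, 21, 20, 31, 74, 42, 38]
edges [[10, 255, 300], [25, 255, 301], [40, 257, 299], [55, 255, 299], [70, 255, 301], [85, 255, 301], [100, 255, 301], [115, 255, 299], [130, 255, 302], [145, 255, 302], [160, 255, 302], [175, 255, 302], [190, 256, 302], [205, 256, 303], [220, 254, 303], [235, 254, 303]]
```

Tilt is now about 25°. Plain full-stroke reversals are the most efficient, because gravity makes the slip one-way, so I add a forward component square to the shaft.

>>> {"api": "drive_tool", "payload": {"rows": [{"linear": [-20, 0, 44], "turn": 0, "grip": 1}, {"linear": [20, 0, -44], "turn": 0, "grip": 1}, {"linear": [-20, 0, 44], "turn": 0, "grip": 1}, {"linear": [20, 0, -44], "turn": 0, "grip": 1}, {"linear": [-20, 0, 44], "turn": 0, "grip": 1}, {"linear": [20, 0, -44], "turn": 0, "grip": 1}, {"linear": [-20, 0, 44], "turn": 0, "grip": 1}, {"linear": [20, 0, -44], "turn": 0, "grip": 1}, {"linear": [-20, 0, 44], "turn": 0, "grip": 1}, {"linear": [20, 0, -44], "turn": 0, "grip": 1}, {"linear": [-20, 0, 44], "turn": 0, "grip": 1}, {"linear": [20, 0, -44], "turn": 0, "grip": 1}]}}

```text
clock: 13.0
ee_pos: [0.4909, -0.2294, 0.2225]
ee_rot: [-2.796, -1.318, 0.06]
force: [-3.9, 2.9, -19.3]
width: 0.836
gripper_force: 25.3
```

>>> {"api": "drive_tool", "payload": {"rows": [{"linear": [0, 0, 0], "turn": 0, "grip": 1}, {"linear": [0, 0, 0], "turn": 0, "grip": 1}, {"linear": [0, 0, 0], "turn": 0, "grip": 1}]}}

```text
clock: 13.3
ee_pos: [0.5095, -0.2368, 0.2664]
ee_rot: [2.828, 1.339, 0.014]
force: [-0.4, 0.2, -1.9]
width: 0.828
gripper_force: 25.5
```

```bash
python3 -c "
from h import *
s,o=prof();tilt(s)"
```

```text
13.35 [ 0.5091 -0.2366  0.2653] F [ 0.9  0.4 -0. ] M [-0.034  0.007 -0.012] w 0.835 25.54526835680008
or [  435     0   125   153 11158] [509.8  77.1]
or [ 189  288  181   48 7930] [279.3 313.5]
col [114, 113, 115, 114, 116, 116, 116, 117, 118, 118, 118, 119, 120, 121, 121, 121, 121, 122, 122, 122, 122, 123, 124, 123, 124, 124, 124, 124, 124, 125, 125, 126, 126, 126, 111, 111, 111, 112, 112, 111, 112, 112, 112, 115, 24, 28, 74, 74, 35, 39]
edges [[10, 257, 303], [25, 244, 308], [40, 255, 323], [55, 255, 301], [70, 255, 300], [85, 255, 300], [100, 255, 300], [115, 255, 302], [130, 255, 302], [145, 255, 302], [160, 255, 302], [175, 254, 302], [190, 256, 302], [205, 256, 303], [220, 254, 303], [235, 254, 303]]
```

The reversals alone no longer help. A firmer way is to push the drooping tip horizontally against a fixed vertical wall. The rest's channel side is vertical, so I turn the key to point +y and come at it from the open bench side.

>>> {"api": "drive_tool", "payload": {"rows": [{"linear": [0, 0, 0], "turn": -7.84, "grip": 1}, {"linear": [0, 0, 0], "turn": -7.84, "grip": 1}, {"linear": [0, 0, 0], "turn": -7.84, "grip": 1}, {"linear": [0, 0, 0], "turn": -7.84, "grip": 1}, {"linear": [0, 0, 0], "turn": -7.84, "grip": 1}, {"linear": [40, -17, 0], "turn": 0, "grip": 1}, {"linear": [40, -17, 0], "turn": 0, "grip": 1}, {"linear": [40, -17, 0], "turn": 0, "grip": 1}, {"linear": [40, -17, 0], "turn": 0, "grip": 1}, {"linear": [40, -17, 0], "turn": 0, "grip": 1}, {"linear": [0, 0, 0], "turn": 0, "grip": 1}, {"linear": [0, 0, 0], "turn": 0, "grip": 1}]}}

```text
clock: 14.55
ee_pos: [0.4233, -0.0345, 0.2619]
ee_rot: [2.217, 2.217, 0.006]
force: [0.1, -1.4, -1.2]
width: 0.838
gripper_force: 25.6
```

```bash
python3 - <<'E'
from h import *
from rig import eyes
s,o=prof();print(o["ee_rot"])
T=eyes.snapshot("side");p=o["ee_pos"];S=eyes.snapshot("scene")
# bar's expected pixel and orange blobs near it
print("bar exp",proj(T,p+[0,0,.017]).round(1),proj(S,p+[0,0,.017]).round(1))
for n,c in(("side",T),("scene",S)):
    for st,ce,bp in orange(c): print(n,st,ce.round(1))
def tippix(c,deg):
    r=np.radians(deg);return proj(c,p+[0,.15*np.cos(r),.017-.15*np.sin(r)]).round(0).tolist()
print([(d,tippix(T,d),tippix(S,d)) for d in(0,15,30,45,60)])
u=proj(T,p).astype(int);v=proj(S,p).astype(int)
a=T["color"][u[1]-75:u[1]+75,u[0]-100:u[0]+100,::-1];b=S["color"][v[1]-75:v[1]+75,v[0]-100:v[0]+100,::-1]
print(u,v);cv2.imwrite("pics/last.png",np.hstack([cv2.resize(i,(400,300),interpolation=cv2.INTER_CUBIC) for i in(a,b)]))
E
```

```text
14.6 [ 0.4233 -0.0352  0.261 ] F [ 0.4 -0.9 -2.5] M [-0.127  0.042  0.002] w 0.839 25.577653348445892
or [ 188  288  182   49 7981] [279.4 313.4]
col [113, 113, 114, 115, 114, 116, 116, 116, 117, 117, 118, 118, 119, 118, 118, 119, 119, 120, 120, 120, 121, 120, 121, 121, 121, 122, 122, 123, 123, 123, 123, 123, 123, 124, 124, 124, 124, 125, 123, 114, 110, 91, 80, 81, 18, 20, 54, 81, 35, 40]
[2.21977292 2.21597158 0.00455278]
bar exp [217.2 149.4] [227.5 179.4]
side [233   0  23  10 188] [244.1   5.1]
side [174  39  21  21 242] [181.6  49.4]
side [365  87  15  35 186] [369.7 100. ]
side [200 146  35  10 316] [217.  150.6]
side [ 374  302  123   77 7037] [432.9 339.9]
scene [213 158  33  33 396] [231.6 177. ]
scene [ 389  249   90   75 3655] [432.8 284.6]
[(0, [219.0, 128.0], [200.0, 137.0]), (15, [220.0, 145.0], [203.0, 152.0]), (30, [220.0, 162.0], [207.0, 168.0]), (45, [221.0, 179.0], [213.0, 185.0]), (60, [221.0, 194.0], [219.0, 201.0])]
[217 157] [228 185]
```

```bash
python3 - <<'E'
import cv2
im=cv2.imread("pics/last.png")  # side crop left: scale 2, origin u-100,v-75 = (117,82); scene right origin (128,110)
g=cv2.cvtColor(im,cv2.COLOR_BGR2GRAY)
def row(v,off,x0,u0,u1,y0):
    return g[int((v-y0)*2)+0,off+(u0-x0)*2:off+(u1-x0)*2:4].tolist()
print("side")
for v in range(132,180,3): print(v,row(v,0,117,205,233,82))
print("scene")
for v in range(140,200,4): print(v,row(v,400,128,190,232,110))
E
```

```text
side
132 [205, 204, 204, 204, 204, 140, 60, 21, 22, 20, 24, 24, 20, 114]
135 [203, 209, 127, 158, 188, 132, 22, 20, 25, 20, 23, 24, 22, 18]
138 [144, 144, 145, 145, 145, 85, 17, 20, 22, 23, 22, 23, 19, 21]
141 [138, 138, 138, 138, 139, 79, 16, 24, 24, 24, 24, 22, 19, 18]
144 [139, 138, 137, 139, 140, 147, 23, 22, 28, 28, 23, 20, 12, 0]
147 [78, 77, 77, 73, 72, 73, 69, 69, 67, 91, 69, 70, 70, 70]
150 [71, 72, 72, 71, 72, 70, 70, 71, 71, 71, 70, 70, 70, 68]
153 [74, 72, 71, 70, 69, 71, 70, 70, 69, 67, 66, 66, 64, 79]
156 [147, 152, 75, 33, 36, 43, 51, 46, 44, 57, 64, 44, 75, 98]
159 [199, 189, 85, 20, 18, 112, 101, 77, 86, 92, 44, 23, 128, 134]
162 [205, 146, 93, 14, 14, 172, 110, 21, 19, 23, 24, 14, 143, 154]
165 [198, 192, 121, 142, 128, 107, 27, 22, 21, 21, 21, 20, 67, 110]
168 [199, 203, 186, 205, 110, 64, 15, 19, 22, 19, 19, 17, 17, 107]
171 [166, 81, 87, 189, 106, 48, 16, 21, 20, 20, 22, 21, 20, 105]
174 [38, 31, 9, 154, 105, 72, 20, 21, 18, 19, 17, 20, 46, 102]
177 [162, 140, 137, 163, 105, 104, 74, 20, 25, 24, 20, 41, 99, 100]
scene
140 [126, 135, 148, 120, 103, 104, 87, 31, 23
[... 628 characters left out ...]
4, 23, 25, 23, 24, 21, 18, 36, 101, 109, 84, 84, 94, 93, 91]
172 [95, 44, 19, 25, 19, 26, 28, 29, 16, 23, 19, 26, 46, 87, 118, 122, 121, 115, 109, 83, 56]
176 [102, 87, 42, 23, 24, 26, 23, 28, 21, 25, 35, 100, 80, 49, 48, 49, 45, 45, 52, 50, 46]
180 [102, 98, 90, 63, 62, 78, 63, 27, 28, 30, 42, 60, 110, 85, 49, 43, 42, 42, 45, 43, 47]
184 [102, 99, 101, 95, 93, 90, 58, 27, 23, 31, 47, 36, 44, 49, 49, 42, 44, 43, 40, 42, 42]
188 [97, 94, 98, 90, 90, 70, 52, 60, 33, 29, 46, 37, 34, 45, 47, 41, 42, 63, 76, 84, 98]
192 [103, 99, 95, 92, 76, 55, 64, 67, 55, 50, 51, 49, 40, 38, 51, 100, 77, 58, 93, 102, 103]
196 [103, 98, 91, 81, 52, 65, 74, 56, 54, 57, 56, 57, 41, 31, 32, 31, 32, 29, 42, 86, 102]
```

>>> {"api": "drive_tool", "payload": {"rows": [{"linear": [0, -3, 40], "turn": 0, "grip": 1}, {"linear": [0, 0, 45], "turn": 0, "grip": 1}, {"linear": [0, 0, 45], "turn": 0, "grip": 1}, {"linear": [0, 0, 45], "turn": 0, "grip": 1}, {"linear": [0, 0, 6], "turn": 0, "grip": 1}, {"linear": [0, 0, 0], "turn": 0, "grip": 1}, {"linear": [10, 0, 0], "turn": 0, "grip": 1}, {"linear": [10, 0, 0], "turn": 0, "grip": 1}, {"linear": [10, 0, 0], "turn": 0, "grip": 1}, {"linear": [0, 0, 0], "turn": 0, "grip": 1}]}}

```text
clock: 15.7
ee_pos: [0.4197, -0.0032, 0.0787]
ee_rot: [2.22, 2.221, 0.003]
force: [0.3, 0.2, -1.7]
width: 0.839
gripper_force: 25.6
```

>>> {"api": "drive_tool", "payload": {"rows": [{"linear": [5, 0, 0], "turn": 0, "grip": 1}, {"linear": [5, 0, 0], "turn": 0, "grip": 1}, {"linear": [0, 0, 0], "turn": 0, "grip": 1}]}}

```text
clock: 16.0
ee_pos: [0.4189, 0.0059, 0.0773]
ee_rot: [-2.223, -2.22, -0.0]
force: [-0.1, 0.4, -1.1]
width: 0.837
gripper_force: 25.6
```

>>> {"api": "drive_tool", "payload": {"rows": [{"linear": [5, 0, -6], "turn": 0, "grip": 1}, {"linear": [5, 0, -8], "turn": 0, "grip": 1}, {"linear": [0, 0, 0], "turn": 0, "grip": 1}]}}

```text
clock: 16.3
ee_pos: [0.4197, 0.0155, 0.093]
ee_rot: [2.222, 2.218, 0.002]
force: [-0.0, -2.7, -0.7]
width: 0.84
gripper_force: 25.4
```

Contact shows at Fy = −2.7 N with y = 0.0155, so the tilt is about 28°. I continue along the arc.

>>> {"api": "drive_tool", "payload": {"rows": [{"linear": [5, 0, -8], "turn": 0, "grip": 1}, {"linear": [5, 0, -8], "turn": 0, "grip": 1}, {"linear": [8, 0, -10], "turn": 0, "grip": 1}, {"linear": [9, 0, -10], "turn": 0, "grip": 1}, {"linear": [0, 0, 0], "turn": 0, "grip": 1}]}}

```text
clock: 16.8
ee_pos: [0.42, 0.0436, 0.1295]
ee_rot: [2.221, 2.22, 0.005]
force: [0.0, -2.5, 0.5]
width: 0.831
gripper_force: 24.7
```

>>> {"api": "drive_tool", "payload": {"rows": [{"linear": [10, 0, -9], "turn": 0, "grip": 1}, {"linear": [10, 0, -8], "turn": 0, "grip": 1}, {"linear": [8, 0, -5], "turn": 0, "grip": 1}, {"linear": [8, 0, -4], "turn": 0, "grip": 1}, {"linear": [0, 0, 0], "turn": 0, "grip": 1}, {"linear": [0, 0, 0], "turn": 0, "grip": 1}]}}

```text
clock: 17.4
ee_pos: [0.4192, 0.0787, 0.1532]
ee_rot: [-2.223, -2.22, -0.0]
force: [0.4, -0.7, -0.5]
width: 0.836
gripper_force: 23.7
```

```bash
python3 - <<'E'
from h import *
from rig import eyes
s,o=prof();S=eyes.snapshot("scene");T=eyes.snapshot("side");p=o["ee_pos"]
def tp(c,deg):
    r=np.radians(deg);return proj(c,p+[0,.15*np.cos(r),.017-.15*np.sin(r)]).round(0).tolist()
print([(d,tp(T,d)) for d in(15,30,45,60)])
g=cv2.cvtColor(T["color"],cv2.COLOR_RGB2GRAY);u=proj(T,p+[0,0,.017]).astype(int);print(u)
for v in range(u[1]-6,u[1]+50,3): print(v,g[v,u[0]-16:u[0]+24:2].tolist())
E
```

```text
17.45 [0.4191 0.0786 0.1529] F [ 0.6  0.2 -1.3] M [-0.144 -0.044 -0.038] w 0.836 23.649953305721283
or [ 188  299  183   56 9920] [279.1 326.9]
col [109, 109, 110, 27, 47, 98, 87, 87, 86, 58, 76, 85, 91, 92, 92, 92, 79, 91, 91, 97, 38, 99, 95, 95, 95, 95, 96, 96, 95, 95, 96, 95, 95, 96, 95, 96, 96, 96, 70, 70, 70, 70, 70, 70, 70, 70, 16, 18, 70, 91]
[(15, [221.0, 171.0]), (30, [222.0, 185.0]), (45, [222.0, 200.0]), (60, [222.0, 213.0])]
[219 178]
172 [31, 93, 42, 23, 168, 102, 36, 23, 21, 21, 21, 21, 18, 37, 101, 105, 61, 75, 25, 182]
175 [36, 94, 29, 81, 192, 97, 91, 89, 87, 71, 70, 72, 72, 81, 87, 87, 35, 76, 25, 188]
178 [33, 62, 67, 67, 67, 68, 67, 68, 67, 66, 67, 68, 67, 69, 117, 120, 26, 75, 27, 111]
181 [42, 62, 64, 63, 61, 62, 60, 60, 61, 66, 65, 64, 60, 60, 59, 59, 19, 77, 179, 193]
184 [180, 32, 53, 54, 54, 54, 53, 55, 52, 52, 57, 69, 87, 70, 69, 68, 44, 194, 195, 194]
187 [197, 158, 194, 196, 196, 196, 196, 31, 31, 30, 24, 126, 113, 88, 112, 152, 191, 195, 195, 194]
190 [192, 175, 196, 173, 177, 178, 177, 72, 68, 69, 68, 109, 115, 111, 121, 110, 164, 135, 194, 156]
193 [12
[... 401 characters left out ...]
34, 132, 129, 104, 69, 69, 68, 84, 93, 81, 99, 138, 139, 139, 138, 140]
208 [147, 122, 138, 138, 136, 129, 119, 89, 69, 68, 67, 90, 82, 82, 88, 137, 137, 138, 139, 139]
211 [136, 135, 137, 142, 129, 135, 91, 86, 69, 69, 67, 86, 114, 83, 87, 139, 139, 136, 135, 135]
214 [131, 134, 171, 168, 135, 92, 91, 82, 69, 34, 32, 96, 87, 82, 86, 85, 84, 82, 75, 74]
217 [96, 46, 175, 166, 100, 98, 81, 82, 82, 69, 34, 32, 42, 84, 86, 33, 33, 33, 33, 34]
220 [65, 30, 83, 104, 91, 82, 81, 82, 93, 82, 39, 20, 22, 83, 84, 33, 31, 33, 33, 32]
223 [62, 22, 22, 24, 40, 78, 81, 85, 78, 82, 38, 20, 21, 65, 65, 34, 32, 30, 30, 30]
226 [53, 35, 125, 47, 31, 30, 21, 19, 18, 23, 31, 30, 30, 30, 31, 28, 29, 30, 30, 29]
```

The shaft shows at side rows 187–214 and the dark tip at rows 214–226, so the key now hangs steeply at about 62–80°, with no contact. I lift, turn the key towards −x and bring it over the rest.

>>> {"api": "drive_tool", "payload": {"rows": [{"linear": [-10, 0, -15], "turn": 0, "grip": 1}, {"linear": [0, 0, -30], "turn": 0, "grip": 1}, {"linear": [0, 0, -30], "turn": 0, "grip": 1}, {"linear": [0, 0, -30], "turn": 0, "grip": 1}, {"linear": [0, 0, -25], "turn": 0, "grip": 1}, {"linear": [0, 0, 0], "turn": -8, "grip": 1}, {"linear": [0, 0, 0], "turn": -8, "grip": 1}, {"linear": [0, 0, 0], "turn": -8, "grip": 1}, {"linear": [0, 0, 0], "turn": -8, "grip": 1}, {"linear": [0, 0, 0], "turn": -8, "grip": 1}, {"linear": [0, 0, 0], "turn": -8, "grip": 1}]}}

```text
clock: 18.65
ee_pos: [0.4191, 0.0677, 0.2844]
ee_rot: [1.121, 2.934, 0.001]
force: [-0.1, -0.3, -1.4]
width: 0.836
gripper_force: 24.3
```

>>> {"api": "drive_tool", "payload": {"rows": [{"linear": [0, 0, 0], "turn": -8.5, "grip": 1}, {"linear": [0, 0, 0], "turn": -8.5, "grip": 1}, {"linear": [0, 0, 0], "turn": -8.5, "grip": 1}, {"linear": [0, 0, 0], "turn": -8.5, "grip": 1}, {"linear": [0, 0, 0], "turn": -8.5, "grip": 1}, {"linear": [0, 0, 0], "turn": 0, "grip": 1}, {"linear": [0, 0, 0], "turn": 0, "grip": 1}, {"linear": [0, 0, 0], "turn": 0, "grip": 1}]}}

```text
clock: 19.45
ee_pos: [0.4191, 0.0681, 0.2836]
ee_rot: [-0.005, 3.141, 0.0]
force: [0.1, 0.9, -1.4]
width: 0.835
gripper_force: 24.3
```

```bash
python3 - <<'E'
from h import *
from rig import eyes
s,o=prof();print(o["ee_rot"]);T=eyes.snapshot("side");S=eyes.snapshot("scene");p=o["ee_pos"]
def tp(c,deg,L=.15):
    r=np.radians(deg);return proj(c,p+[-L*np.cos(r),0,.017-L*np.sin(r)]).round(0).tolist()
print([(d,tp(T,d),tp(T,d,.125)) for d in(50,60,70,80,90)])
g=cv2.cvtColor(T["color"],cv2.COLOR_RGB2GRAY);u=proj(T,p+[0,0,.017]).astype(int);print(u)
for c,n in((T,"side"),(S,"scene")):
    print(n,proj(c,p+[0,0,.017]).round(1),[(st.tolist(),ce.round(1).tolist()) for st,ce,_ in orange(c)])
for v in range(u[1]-8,u[1]+70,4): print(v,g[v,u[0]-44:u[0]+20:2].tolist())
E
```

```text
19.5 [0.4191 0.0682 0.2835] F [-0.6 -0.  -2. ] M [ 0.033 -0.032  0.014] w 0.839 24.28194433450699
or [413 266  43  48 812] [432.7 287.8]
or [  188   299   183    71 10141] [279.5 327.6]
or [430 312  23  21 130] [443.9 321. ]
or [369 363  12  30 167] [374.4 379.9]
or [346 373  22  22 252] [358.6 383.7]
col [97, 97, 95, 96, 97, 98, 98, 98, 98, 98, 98, 97, 97, 97, 98, 98, 99, 100, 41, 32, 32, 71, 71, 71, 71, 71, 71, 72, 72, 72, 72, 71, 72, 71, 71, 71, 71, 71, 72, 71, 71, 72, 71, 72, 72, 71, 16, 17, 71, 89]
[-6.54658095e-03  3.14130415e+00  6.34501786e-05]
[(50, [176.0, 175.0], [182.0, 166.0]), (60, [186.0, 180.0], [191.0, 171.0]), (70, [197.0, 185.0], [200.0, 175.0]), (80, [208.0, 187.0], [209.0, 177.0]), (90, [219.0, 188.0], [219.0, 178.0])]
[216 123]
side [216.2 123.9] [([231, 0, 25, 10, 207], [242.8, 5.0]), ([174, 39, 23, 21, 314], [184.1, 48.9]), ([365, 87, 15, 35, 183], [369.6, 100.2]), ([374, 302, 123, 77, 7037], [432.8, 339.9])]
scene [205.  141.3] [([234, 149, 16, 27, 246], [241.5, 163.8]), ([389, 249, 90, 75, 3661], [432.7, 284.6])]
115 [86, 86, 86, 87, 87, 87, 132, 181, 182, 1
[... 2336 characters left out ...]
, 102, 34, 21, 24, 23, 19, 21, 32, 99, 99, 119]
179 [181, 179, 179, 180, 181, 181, 165, 165, 164, 40, 39, 35, 158, 142, 182, 193, 162, 113, 117, 154, 158, 135, 132, 152, 152, 129, 148, 154, 155, 177, 179, 179]
183 [181, 181, 180, 177, 178, 178, 182, 181, 183, 182, 182, 168, 147, 130, 190, 194, 192, 173, 192, 190, 191, 192, 190, 191, 192, 184, 192, 175, 194, 192, 192, 192]
187 [181, 181, 181, 180, 181, 182, 181, 181, 180, 180, 181, 177, 138, 134, 192, 192, 192, 186, 192, 193, 192, 192, 191, 193, 175, 148, 126, 125, 91, 91, 123, 160]
191 [181, 182, 181, 181, 182, 181, 181, 181, 181, 179, 177, 181, 134, 121, 124, 125, 124, 192, 138, 118, 117, 117, 116, 117, 129, 127, 119, 88, 86, 106, 136, 183]
```

The side view now gives the shaft from (216,124) to (195,173), a tilt of about 62°, just what the rest needs. I carry it over and come down in front of the channel.

>>> {"api": "drive_tool", "payload": {"rows": [{"linear": [-5, 32, 0], "turn": 0, "grip": 1}, {"linear": [-5, 32, 0], "turn": 0, "grip": 1}, {"linear": [-4, 32, 0], "turn": 0, "grip": 1}, {"linear": [0, 0, 35], "turn": 0, "grip": 1}, {"linear": [0, 0, 35], "turn": 0, "grip": 1}, {"linear": [0, 0, 30], "turn": 0, "grip": 1}, {"linear": [0, 0, 15], "turn": 0, "grip": 1}, {"linear": [0, 0, 0], "turn": 0, "grip": 1}, {"linear": [0, 0, 0], "turn": 0, "grip": 1}]}}

```text
clock: 20.5
ee_pos: [0.4329, 0.1645, 0.1696]
ee_rot: [-0.01, 3.14, 0.001]
force: [0.3, -1.3, -1.0]
width: 0.839
gripper_force: 24.6
```

```bash
python3 - <<'E'
from h import *
from rig import eyes
s,o=prof();T=eyes.snapshot("side");p=o["ee_pos"]
g=cv2.cvtColor(T["color"],cv2.COLOR_RGB2GRAY);u=proj(T,p+[0,0,.017]).astype(int);print(u)
for d in(55,62,70):
    r=np.radians(d);print(d,proj(T,p+[-.15*np.cos(r),0,.017-.15*np.sin(r)]).round(0))
print("channel line",[proj(T,q).round(0) for q in((.444,.165,.107),(.397,.165,.0195))])
for v in range(u[1]+10,u[1]+60,4): print(v,g[v,u[0]-44:u[0]+24:2].tolist())
for st,ce,bp in orange(T): 
    if 150<ce[0]<260 and ce[1]>120: print(st,ce)
E
```

```text
20.55 [0.4333 0.1646 0.1704] F [ 0.5 -0.4 -1.1] M [-0.006 -0.017  0.046] w 0.835 24.569378793239594
or [  188   299   183    57 10057] [278.9 327. ]
or [365 353  19  34 227] [374.4 369.8]
col [70, 71, 70, 71, 71, 72, 71, 71, 72, 71, 71, 72, 72, 72, 72, 73, 72, 67, 32, 34, 35, 76, 76, 76, 76, 77, 77, 77, 76, 76, 77, 77, 77, 76, 77, 76, 77, 77, 76, 77, 76, 77, 76, 76, 76, 77, 18, 19, 76, 95]
[225 158]
55 [194. 203.]
62 [201. 207.]
70 [208. 209.]
channel line [array([231., 188.]), array([214., 218.])]
168 [177, 180, 180, 180, 180, 181, 179, 177, 177, 178, 179, 191, 193, 192, 187, 190, 104, 44, 14, 20, 84, 74, 75, 74, 45, 94, 119, 183, 190, 191, 191, 191, 190, 131]
172 [179, 180, 181, 181, 181, 180, 180, 179, 178, 170, 138, 132, 91, 42, 22, 166, 101, 36, 19, 84, 76, 75, 76, 38, 34, 100, 103, 184, 191, 191, 190, 189, 190, 133]
176 [180, 76, 19, 16, 18, 17, 179, 179, 166, 143, 178, 192, 185, 130, 149, 196, 101, 98, 80, 77, 76, 76, 36, 20, 95, 98, 99, 184, 183, 176, 174, 187, 191, 136]
180 [181, 180, 180, 180, 180, 178, 181, 182, 155, 132, 192, 192, 187, 104, 155, 186, 126, 81, 77, 75, 76, 
[... 791 characters left out ...]
, 134, 131, 106, 117, 88, 84, 82, 86, 80, 86, 131, 135, 136, 136, 135, 134, 101, 82]
204 [68, 66, 67, 30, 29, 29, 26, 24, 18, 122, 109, 39, 36, 38, 76, 113, 117, 111, 105, 88, 84, 82, 86, 89, 81, 96, 135, 137, 137, 135, 136, 135, 134, 135]
208 [23, 23, 38, 72, 80, 106, 143, 167, 172, 162, 173, 140, 109, 135, 135, 122, 110, 105, 88, 82, 80, 84, 92, 80, 81, 87, 134, 134, 135, 137, 137, 137, 137, 137]
212 [61, 60, 78, 80, 81, 83, 82, 128, 133, 133, 82, 80, 83, 83, 100, 111, 102, 87, 82, 81, 82, 86, 110, 112, 80, 85, 135, 134, 133, 131, 131, 131, 133, 136]
216 [81, 81, 81, 81, 81, 81, 79, 80, 80, 92, 95, 72, 39, 85, 97, 100, 88, 80, 80, 80, 84, 51, 33, 47, 81, 84, 33, 32, 33, 31, 34, 53, 42, 33]
```

>>> {"api": "drive_tool", "payload": {"rows": [{"linear": [-9, 0, 5], "turn": 0, "grip": 1}, {"linear": [-9, 0, 5], "turn": 0, "grip": 1}, {"linear": [-9, 0, 5], "turn": 0, "grip": 1}, {"linear": [-5, 0, 3], "turn": 0, "grip": 1}, {"linear": [0, 0, 0], "turn": 0, "grip": 1}]}}

```text
clock: 21.1
ee_pos: [0.4648, 0.1644, 0.149]
ee_rot: [0.01, -3.139, 0.001]
force: [-0.2, 0.1, -2.2]
width: 0.836
gripper_force: 24.6
```

>>> {"api": "drive_tool", "payload": {"rows": [{"linear": [-3, 0, 3], "turn": 0, "grip": 1}, {"linear": [0, 0, 4], "turn": 0, "grip": 1}, {"linear": [0, 0, 0], "turn": 0, "grip": 1}]}}

```text
clock: 21.4
ee_pos: [0.467, 0.1648, 0.1433]
ee_rot: [0.011, -3.141, -0.0]
force: [-2.5, -0.3, 1.9]
width: 0.835
gripper_force: 25.0
```

The floor contact shows (Fx −2.5, Fz +1.9). I slide a little further down the channel, then let go slowly.

>>> {"api": "drive_tool", "payload": {"rows": [{"linear": [1, 0, 3], "turn": 0, "grip": 1}, {"linear": [0, 0, 2], "turn": 0, "grip": 1}, {"linear": [0, 0, 0], "turn": 0, "grip": 1}]}}

```text
clock: 21.7
ee_pos: [0.4662, 0.1648, 0.1384]
ee_rot: [0.011, -3.142, -0.0]
force: [-2.6, 0.4, 3.7]
width: 0.837
gripper_force: 25.4
```

```bash
python3 - <<'E'
from h import *
from rig import eyes
s,o=prof();T=eyes.snapshot("side");p=o["ee_pos"]
g=cv2.cvtColor(T["color"],cv2.COLOR_RGB2GRAY)
print([proj(T,q).round(0).tolist() for q in((.468,.165,.153),(.444,.165,.107),(.397,.165,.0195))])
for v in range(160,226,4): print(v,g[v,190:256:2].tolist())
for st,ce,bp in orange(T): 
    if 150<ce[0]<260 and ce[1]>120: print(st,ce)
E
```

```text
21.75 [0.4662 0.1648 0.1384] F [-2.9  0.5  3.5] M [0.042 0.754 0.017] w 0.834 25.43444037437439
or [ 188  298  183   56 9901] [279.1 325.9]
col [71, 72, 72, 72, 72, 72, 73, 73, 73, 34, 26, 80, 88, 88, 88, 67, 36, 36, 35, 80, 80, 80, 80, 80, 80, 81, 80, 81, 80, 81, 80, 80, 80, 81, 81, 81, 80, 81, 80, 81, 81, 80, 81, 80, 80, 78, 18, 19, 80, 89]
[[240.0, 171.0], [231.0, 188.0], [214.0, 218.0]]
160 [135, 133, 134, 134, 135, 134, 132, 190, 184, 163, 19, 21, 68, 191, 27, 20, 23, 24, 21, 77, 192, 104, 141, 24, 23, 23, 28, 25, 133, 134, 135, 136, 135]
164 [134, 135, 134, 152, 173, 172, 170, 193, 184, 145, 124, 123, 108, 64, 19, 22, 23, 22, 22, 57, 106, 130, 90, 25, 26, 26, 28, 24, 71, 131, 134, 134, 129]
168 [182, 182, 180, 179, 177, 179, 191, 194, 193, 163, 191, 123, 103, 18, 19, 19, 17, 19, 17, 20, 94, 104, 141, 76, 25, 24, 36, 91, 107, 132, 135, 137, 138]
172 [182, 182, 181, 179, 182, 170, 132, 133, 53, 31, 151, 111, 84, 15, 21, 21, 22, 18, 20, 17, 96, 102, 124, 78, 24, 26, 26, 66, 105, 133, 137, 136, 138]
176 [15, 171, 181, 176, 174, 130, 193, 196, 163, 130, 192, 117, 102, 62, 19, 22, 22
[... 1221 characters left out ...]
 154, 122, 133, 136, 136, 109, 101, 90, 88, 81, 83, 82, 83, 78, 82, 131, 135, 135, 137, 138, 137, 138, 138, 138, 139, 138, 136]
212 [81, 82, 83, 83, 82, 82, 82, 81, 84, 83, 110, 68, 89, 86, 81, 82, 85, 81, 84, 81, 81, 130, 134, 133, 132, 131, 131, 132, 134, 137, 139, 139, 139]
216 [82, 81, 80, 81, 81, 81, 83, 39, 96, 100, 107, 92, 87, 80, 82, 83, 83, 26, 25, 77, 81, 39, 33, 34, 33, 32, 31, 59, 35, 55, 137, 136, 136]
220 [83, 83, 83, 82, 84, 83, 82, 26, 67, 104, 91, 85, 80, 81, 83, 86, 86, 21, 19, 77, 82, 42, 19, 31, 33, 34, 34, 35, 33, 31, 131, 138, 120]
224 [83, 83, 84, 83, 83, 85, 84, 23, 22, 21, 19, 54, 51, 65, 60, 44, 42, 19, 19, 35, 28, 26, 18, 30, 30, 30, 29, 80, 60, 28, 131, 136, 122]
```

The shaft runs into the channel (u ≈ 233 at row 184) and the bar is about 2 mm above its seat. I release now.

>>> {"api": "drive_tool", "payload": {"rows": [{"linear": [0, 0, 0], "turn": 0, "grip": -0.72}, {"linear": [0, 0, 0], "turn": 0, "grip": -0.78}, {"linear": [0, 0, 0], "turn": 0, "grip": -0.9}, {"linear": [0, 0, 0], "turn": 0, "grip": -0.9}, {"linear": [0, 0, 0], "turn": 0, "grip": -0.9}]}}

```text
clock: 22.3
ee_pos: [0.4666, 0.1646, 0.1382]
ee_rot: [-0.01, 3.142, -0.0]
force: [-0.4, -0.8, -1.2]
width: 0.95
gripper_force: 0.0
```

>>> {"api": "drive_tool", "payload": {"rows": [{"linear": [0, 0, -10], "turn": 0, "grip": -0.9}, {"linear": [0, 0, -20], "turn": 0, "grip": -0.9}, {"linear": [0, 0, -30], "turn": 0, "grip": -1}, {"linear": [0, 0, -30], "turn": 0, "grip": -1}, {"linear": [-20, 0, 0], "turn": 0, "grip": -1}, {"linear": [-30, 0, 0], "turn": 0, "grip": -1}, {"linear": [-20, 0, 0], "turn": 0, "grip": -1}, {"linear": [0, 0, 0], "turn": 0, "grip": -1}, {"linear": [0, 0, 0], "turn": 0, "grip": -1}]}}

```text
clock: 23.2
ee_pos: [0.5363, 0.1651, 0.2284]
ee_rot: [0.01, -3.141, 0.0]
force: [0.2, 0.7, -0.2]
width: 0.999
gripper_force: 0.0
```

```bash
python3 - <<'E'
from h import *
from rig import eyes
s,o=prof();W=s
T=eyes.snapshot("side");S=eyes.snapshot("scene")
for n,c in(("side",T),("scene",S),("wrist",W)):
    print(n,"exp",proj(c,(.468,.165,.153)).round(1))
    for st,ce,bp in orange(c):
        b=np.array([onplane(c,x,.165) for x in bp]);print(st,ce.round(1),onplane(c,ce,.157).round(4),bp.round(0).tolist())
cv2.imwrite("pics/wr.png",W["color"][:,:,::-1])
a=T["color"][130:240,150:300,::-1];b=W["color"][:,:,::-1]
cv2.imwrite("pics/rest.png",np.hstack([cv2.resize(a,(400,300),interpolation=cv2.INTER_CUBIC),cv2.resize(b,(400,300))]))
E
```

```text
23.25 [0.536  0.1652 0.2287] F [0.3 0.4 0. ] M [ 0.015  0.053 -0.01 ] w 1.003 0.0
or [ 217   89  123   41 4690] [278.  108.7]
or [ 348  186   52   62 1521] [373.  210.2]
or [269 306  43  41 869] [291.6 329.1]
col [82, 38, 73, 72, 73, 73, 72, 72, 72, 73, 73, 73, 73, 34, 74, 52, 56, 64, 64, 59, 58, 56, 105, 106, 105, 107, 112, 112, 114, 114, 115, 114, 115, 115, 114, 116, 114, 115, 103, 103, 103, 103, 107, 115, 115, 102, 116, 114, 84, 68]
side exp [239.7 171. ]
[227   0  24  10 177] [237.8   5.4] [-4.635600e+00 -3.247112e+02  1.570000e-01] [[227.0, 0.0], [250.0, 0.0], [250.0, 9.0], [227.0, 9.0]]
[174  39  29  21 469] [188.8  49.4] [0.0556 3.2481 0.157 ] [[174.0, 59.0], [174.0, 39.0], [202.0, 39.0], [202.0, 59.0]]
[365  88  15  34 181] [369.6 100.3] [1.0764 1.0004 0.157 ] [[354.0, 116.0], [367.0, 87.0], [380.0, 93.0], [367.0, 121.0]]
[ 374  302  123   77 7039] [432.8 339.9] [ 0.6998 -0.4345  0.157 ] [[373.0, 306.0], [493.0, 299.0], [497.0, 372.0], [377.0, 379.0]]
scene exp [216.3 160.8]
[233 149  17  26 246] [241.3 163.9] [0.5163 0.1219 0.157 ] [[232.0, 149.0], [246.0, 147.0], [250.0, 173.0], [235.0, 175.0]]
[209 151  17  19 144] [216.  159.6] [0.4677 0.165  0.157 ] [[207.0, 153.0], [213.0, 149.0], [225.0, 166.0], [218.0, 170.0]]
[ 389  249   90   75 3671] [432.7 284.6] [ 0.6975 -0.3607  0.157 ] [[384.0, 278.0], [456.0, 240.0], [482.0, 289.0], [410.0, 328.0]]
wrist exp [280.4 106.9]
[ 217   89  123   41 4690] [278.  108.7] [0.4688 0.1637 0.157 ] [[217.0, 90.0], [339.0, 88.0], [339.0, 127.0], [217.0, 129.0]]
[ 348  186   52   62 1521] [373.  210.2] [0.5272 0.221  0.157 ] [[335.0, 223.0], [363.0, 175.0], [407.0, 200.0], [379.0, 248.0]]
[269 306  43  41 869] [291.6 329.1] [0.6106 0.1737 0.157 ] [[263.0, 326.0], [305.0, 305.0], [320.0, 334.0], [279.0, 356.0]]
```

View pics/rest.png

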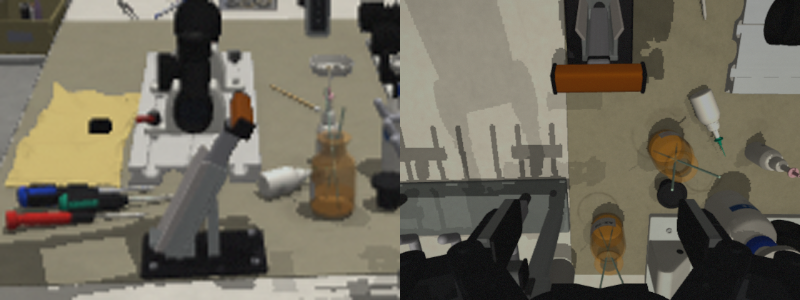

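The pictures show the key lying in the rest with the crossbar level at the upper end, centre about (0.4685,0.164,0.153), and released. I take it again by the crossbar from above.

>>> {"api": "drive_tool", "payload": {"rows": [{"linear": [30, -1, 0], "turn": 0, "grip": -1}, {"linear": [37, 0, 0], "turn": 0, "grip": -1}, {"linear": [0, 0, 30], "turn": 0, "grip": -1}, {"linear": [0, 0, 35], "turn": 0, "grip": -1}, {"linear": [0, 0, 20], "turn": 0, "grip": -1}, {"linear": [0, 0, 6], "turn": 0, "grip": -1}, {"linear": [0, 0, 0], "turn": 0, "grip": -1}, {"linear": [0, 0, 0], "turn": 0, "grip": 0}, {"linear": [0, 0, 0], "turn": 0, "grip": 1}, {"linear": [0, 0, 0], "turn": 0, "grip": 1}, {"linear": [0, 0, 0], "turn": 0, "grip": 1}, {"linear": [0, 0, 0], "turn": 0, "grip": 1}], "force": 20}}

```text
clock: 24.55
ee_pos: [0.4702, 0.1639, 0.1389]
ee_rot: [-0.011, 3.139, 0.001]
force: [-0.8, -1.0, 7.2]
width: 0.838
gripper_force: 27.4
```

>>> {"api": "drive_tool", "payload": {"rows": [{"linear": [8, 0, -6], "turn": 0, "grip": 1}, {"linear": [10, 0, -7], "turn": 0, "grip": 1}, {"linear": [12, 0, -8], "turn": 0, "grip": 1}, {"linear": [10, 0, -15], "turn": 0, "grip": 1}, {"linear": [0, 0, -30], "turn": 0, "grip": 1}, {"linear": [0, 0, -30], "turn": 0, "grip": 1}, {"linear": [0, 0, -30], "turn": 0, "grip": 1}, {"linear": [0, -30, -18], "turn": 0, "grip": 1}, {"linear": [0, -40, 0], "turn": 0, "grip": 1}, {"linear": [0, -40, 0], "turn": 0, "grip": 1}, {"linear": [0, -40, 0], "turn": 0, "grip": 1}, {"linear": [0, 0, 0], "turn": 0, "grip": 1}]}}

```text
clock: 25.75
ee_pos: [0.4296, 0.0098, 0.2813]
ee_rot: [0.001, -3.141, 0.003]
force: [0.3, -1.0, -1.7]
width: 0.834
gripper_force: 26.6
```

```bash
cat >> h.py <<'E'
def sideshaft(p):
    from rig import eyes
    T=eyes.snapshot("side")
    for d in(50,60,70,80,90):
        r=np.radians(d);print(d,[proj(T,p+[-L*np.cos(r),0,.017-L*np.sin(r)]).round(0).tolist() for L in(.06,.12,.15)])
    g=cv2.cvtColor(T["color"],cv2.COLOR_RGB2GRAY);u=proj(T,p+[0,0,.017]).astype(int)
    for v in range(u[1]+8,u[1]+75,5): print(v,u[0]-44,g[v,u[0]-44:u[0]+24:2].tolist())
E
python3 - <<'E'
from h import *
s,o=prof();sideshaft(o["ee_pos"])
E
```

```text
25.8 [0.4297 0.0117 0.2813] F [-0.4  0.2 -1.8] M [ 0.017 -0.103  0.025] w 0.834 26.553508043289185
or [463 259  46  53 968] [484.9 281.8]
or [ 189  268  181   56 9785] [279.  295.6]
col [96, 95, 96, 98, 98, 97, 97, 93, 91, 88, 84, 85, 86, 86, 88, 31, 32, 32, 68, 70, 68, 67, 69, 67, 65, 68, 65, 65, 66, 68, 70, 68, 64, 63, 65, 64, 66, 69, 67, 66, 64, 18, 15, 61, 76, 44, 47, 46, 46, 45]
50 [[203.0, 154.0], [186.0, 175.0], [178.0, 185.0]]
60 [[207.0, 157.0], [194.0, 180.0], [188.0, 192.0]]
70 [[212.0, 159.0], [204.0, 184.0], [200.0, 196.0]]
80 [[217.0, 160.0], [213.0, 186.0], [212.0, 198.0]]
90 [[222.0, 160.0], [223.0, 187.0], [224.0, 199.0]]
140 176 [135, 134, 134, 135, 135, 133, 134, 133, 135, 134, 133, 134, 134, 135, 135, 135, 134, 134, 95, 41, 72, 25, 22, 24, 35, 90, 20, 17, 17, 135, 134, 135, 135, 135]
145 176 [133, 133, 134, 132, 134, 133, 132, 134, 135, 135, 134, 133, 135, 134, 134, 134, 134, 85, 78, 77, 72, 57, 42, 22, 19, 17, 15, 75, 128, 134, 134, 135, 135, 135]
150 176 [135, 136, 136, 136, 135, 135, 134, 134, 135, 135, 135, 135, 135, 134, 134, 186, 83, 78, 76, 75, 75, 54, 18, 
[... 1181 characters left out ...]
 166, 191, 192, 191, 192, 191, 192, 191]
190 176 [181, 183, 183, 182, 182, 181, 54, 38, 35, 50, 136, 170, 190, 191, 168, 190, 166, 175, 175, 175, 173, 174, 142, 127, 137, 110, 116, 147, 91, 180, 141, 186, 191, 137]
195 176 [176, 178, 179, 178, 178, 181, 168, 95, 176, 175, 130, 131, 98, 98, 101, 112, 105, 93, 131, 134, 135, 130, 127, 115, 89, 85, 86, 87, 90, 90, 104, 100, 98, 98]
200 176 [35, 36, 37, 38, 39, 37, 97, 95, 88, 93, 115, 125, 125, 89, 67, 112, 129, 132, 135, 135, 129, 127, 95, 87, 83, 87, 87, 86, 122, 134, 137, 136, 136, 135]
205 176 [60, 63, 55, 50, 48, 36, 22, 23, 21, 23, 56, 91, 95, 86, 121, 124, 126, 129, 135, 128, 136, 90, 87, 82, 86, 86, 88, 84, 132, 136, 138, 137, 137, 137]
```

>>> {"api": "drive_tool", "payload": {"rows": [{"linear": [0, 0, 0], "turn": 8.2, "grip": 1}, {"linear": [0, 0, 0], "turn": 8.2, "grip": 1}, {"linear": [0, 0, 0], "turn": 8.2, "grip": 1}, {"linear": [0, 0, 0], "turn": 8.2, "grip": 1}, {"linear": [0, 0, 0], "turn": 8.2, "grip": 1}, {"linear": [0, 0, 0], "turn": 8.2, "grip": 1}, {"linear": [0, 0, 0], "turn": 8.2, "grip": 1}, {"linear": [0, 0, 0], "turn": 8.2, "grip": 1}, {"linear": [0, 0, 0], "turn": 8.2, "grip": 1}, {"linear": [0, 0, 0], "turn": 8.2, "grip": 1}, {"linear": [0, 0, 0], "turn": 8.2, "grip": 1}]}}

```text
clock: 26.95
ee_pos: [0.4301, 0.015, 0.2812]
ee_rot: [-2.221, -2.221, 0.0]
force: [0.1, -0.0, -1.5]
width: 0.835
gripper_force: 26.6
```

>>> {"api": "drive_tool", "payload": {"rows": [{"linear": [9, -5, 30], "turn": 0, "grip": 1}, {"linear": [9, -5, 30], "turn": 0, "grip": 1}, {"linear": [0, 0, 30], "turn": 0, "grip": 1}, {"linear": [0, 0, 23], "turn": 0, "grip": 1}, {"linear": [10, 0, 0], "turn": 0, "grip": 1}, {"linear": [10, 0, 0], "turn": 0, "grip": 1}, {"linear": [10, 0, 0], "turn": 0, "grip": 1}, {"linear": [0, 0, 0], "turn": 0, "grip": 1}]}}

```text
clock: 27.75
ee_pos: [0.4209, 0.0632, 0.1701]
ee_rot: [2.214, 2.227, 0.004]
force: [0.5, -0.3, -1.2]
width: 0.834
gripper_force: 26.6
```

>>> {"api": "drive_tool", "payload": {"rows": [{"linear": [7, 0, -3], "turn": 0, "grip": 1}, {"linear": [7, 0, -3], "turn": 0, "grip": 1}, {"linear": [0, 0, 0], "turn": 0, "grip": 1}]}}

```text
clock: 28.05
ee_pos: [0.4208, 0.0758, 0.1755]
ee_rot: [2.216, 2.224, 0.002]
force: [0.3, -0.7, -0.9]
width: 0.835
gripper_force: 26.7
```

>>> {"api": "drive_tool", "payload": {"rows": [{"linear": [8, 0, -3], "turn": 0, "grip": 1}, {"linear": [8, 0, -3], "turn": 0, "grip": 1}, {"linear": [8, 0, -2], "turn": 0, "grip": 1}, {"linear": [0, 0, 0], "turn": 0, "grip": 1}]}}

```text
clock: 28.45
ee_pos: [0.4203, 0.1004, 0.1826]
ee_rot: [2.216, 2.226, 0.001]
force: [0.8, -1.9, -0.7]
width: 0.834
gripper_force: 26.7
```

>>> {"api": "drive_tool", "payload": {"rows": [{"linear": [8, 0, -2], "turn": 0, "grip": 1}, {"linear": [8, 0, -2], "turn": 0, "grip": 1}, {"linear": [8, 0, 0], "turn": 0, "grip": 1}, {"linear": [0, 0, 0], "turn": 0, "grip": 1}]}}

```text
clock: 28.85
ee_pos: [0.4201, 0.1245, 0.1862]
ee_rot: [-2.216, -2.226, -0.001]
force: [1.1, -0.9, -1.0]
width: 0.836
gripper_force: 26.1
```

```bash
python3 - <<'E'
from h import *
from rig import eyes
s,o=prof();p=o["ee_pos"]
T=eyes.snapshot("side")
for d in(60,70,80,90):
    r=np.radians(d);print(d,[proj(T,p+[0,L*np.cos(r),.017-L*np.sin(r)]).round(0).tolist() for L in(.06,.125,.15)])
g=cv2.cvtColor(T["color"],cv2.COLOR_RGB2GRAY);u=proj(T,p+[0,0,.017]).astype(int);print(u)
for v in range(u[1]+5,u[1]+65,4): print(v,g[v,u[0]-14:u[0]+24:2].tolist())
E
```

```text
28.9 [0.4201 0.1241 0.1862] F [ 0.4 -0.9 -0.8] M [-0.257 -0.211 -0.016] w 0.833 26.056975722312927
or [ 442    0  118   49 2451] [488.3  21.2]
or [ 190  279  179   58 9787] [278.7 306.9]
col [113, 112, 112, 113, 113, 112, 115, 117, 116, 118, 118, 118, 120, 120, 119, 39, 41, 40, 38, 24, 93, 95, 86, 98, 99, 100, 98, 68, 70, 98, 99, 100, 67, 63, 63, 63, 63, 62, 62, 63, 63, 62, 62, 62, 16, 62, 90, 46, 47, 49]
60 [[221.0, 174.0], [222.0, 189.0], [222.0, 194.0]]
70 [[221.0, 177.0], [222.0, 195.0], [222.0, 202.0]]
80 [[221.0, 179.0], [222.0, 201.0], [222.0, 208.0]]
90 [[221.0, 181.0], [222.0, 205.0], [222.0, 214.0]]
[219 158]
163 [75, 56, 57, 56, 57, 58, 58, 57, 57, 57, 56, 57, 58, 57, 57, 42, 104, 104, 129]
167 [195, 195, 191, 193, 109, 46, 46, 56, 54, 52, 19, 19, 43, 106, 123, 189, 192, 194, 193]
171 [126, 68, 77, 170, 102, 35, 73, 75, 74, 74, 36, 20, 33, 103, 106, 187, 193, 193, 192]
175 [113, 29, 80, 191, 103, 82, 81, 74, 73, 74, 39, 21, 92, 102, 101, 190, 169, 146, 197]
179 [160, 117, 135, 159, 152, 135, 105, 75, 73, 73, 146, 157, 157, 182, 182, 183, 162, 121, 175]
183 [178, 192, 195, 
[... 190 characters left out ...]
, 119, 119, 119, 118, 77, 76, 77, 70, 90, 93, 103, 146, 174, 140, 194, 163]
195 [112, 114, 99, 128, 134, 136, 135, 78, 75, 74, 74, 87, 88, 87, 90, 127, 100, 99, 98]
199 [103, 125, 133, 134, 136, 137, 129, 80, 76, 75, 73, 87, 87, 89, 132, 137, 138, 140, 139]
203 [125, 113, 119, 111, 85, 129, 123, 80, 76, 76, 75, 88, 85, 106, 137, 139, 139, 139, 138]
207 [136, 137, 138, 141, 129, 123, 90, 86, 41, 40, 47, 87, 80, 93, 138, 137, 138, 139, 139]
211 [135, 136, 140, 128, 123, 90, 86, 83, 38, 37, 33, 112, 82, 86, 139, 136, 135, 134, 135]
215 [96, 171, 176, 129, 90, 84, 82, 83, 90, 70, 61, 56, 82, 86, 43, 41, 37, 36, 32]
219 [41, 90, 112, 90, 83, 81, 82, 93, 81, 42, 23, 27, 85, 83, 33, 31, 32, 33, 33]
```

The dark tip now shows at side rows 205–214, so the key hangs practically vertical. I lift off, turn so that the wrist camera looks over the rack, and go to a vantage point in front of the empty pair.

>>> {"api": "drive_tool", "payload": {"rows": [{"linear": [-10, 0, -10], "turn": 0, "grip": 1}, {"linear": [-10, 0, -25], "turn": 0, "grip": 1}, {"linear": [0, 0, -35], "turn": 0, "grip": 1}, {"linear": [0, 0, -30], "turn": 0, "grip": 1}, {"linear": [0, 0, 0], "turn": 8.2, "grip": 1}, {"linear": [0, 0, 0], "turn": 8.2, "grip": 1}, {"linear": [0, 0, 0], "turn": 8.2, "grip": 1}, {"linear": [0, 0, 0], "turn": 8.2, "grip": 1}, {"linear": [0, 0, 0], "turn": 8.2, "grip": 1}, {"linear": [0, 0, 0], "turn": 8.2, "grip": 1}, {"linear": [0, 0, 0], "turn": 8.2, "grip": 1}, {"linear": [0, 0, 0], "turn": 8.2, "grip": 1}]}}

```text
clock: 30.15
ee_pos: [0.42, 0.1028, 0.287]
ee_rot: [-3.071, -0.659, -0.0]
force: [-0.2, -0.7, -1.0]
width: 0.838
gripper_force: 26.0
```

>>> {"api": "drive_tool", "payload": {"rows": [{"linear": [0, 0, 0], "turn": 8.2, "grip": 1}, {"linear": [0, 0, 0], "turn": 8.2, "grip": 1}, {"linear": [0, 0, 0], "turn": 8.2, "grip": 1}, {"linear": [20, 30, 0], "turn": 0, "grip": 1}, {"linear": [25, 30, 0], "turn": 0, "grip": 1}, {"linear": [25, 30, 0], "turn": 0, "grip": 1}, {"linear": [25, 30, 0], "turn": 0, "grip": 1}, {"linear": [15, 0, 0], "turn": 0, "grip": 1}, {"linear": [0, 0, 0], "turn": 0, "grip": 1}, {"linear": [0, 0, 0], "turn": 0, "grip": 1}, {"linear": [0, 0, 0], "turn": 0, "grip": 1}]}}

```text
clock: 31.25
ee_pos: [0.5295, -0.0164, 0.2869]
ee_rot: [-3.141, -0.001, -0.001]
force: [-0.3, -0.4, -1.4]
width: 0.832
gripper_force: 26.0
```

```bash
python3 - <<'E'
from h import *
s,o=prof();print(o["ee_rot"],o["q"].round(2));pickle.dump((s,o),open("w5.pkl","wb"))
print("seat",proj(s,(.626,-.016,.18)).round(0),[proj(s,(.626-.036,-.016+d,.195)).round(0).tolist() for d in(-.108,-.06,-.024,.024,.06,.108)])
hsv=cv2.cvtColor(s["color"],cv2.COLOR_RGB2HSV)
for nm,lo,hi in(("green",(45,90,25),(85,255,255)),("blue",(100,100,40),(125,255,255))):
    m=cv2.inRange(hsv,lo,hi);k,_,st,ce=cv2.connectedComponentsWithStats(m)
    for i in range(1,k):
        if st[i][4]>150:print(nm,st[i],ce[i].round(1),onplane(s,ce[i],.198).round(4),[onplane(s,(st[i][0]+a*st[i][2],ce[i][1]),.198).round(4)[:2].tolist() for a in(0,1)])
g=cv2.cvtColor(s["color"],cv2.COLOR_RGB2GRAY)
for v in range(20,220,10): print(v,g[v-1:v+2,60:500:7].mean(0).astype(int).tolist())
E
```

```text
31.3 [ 0.5295 -0.0162  0.287 ] F [-0.3  0.  -0.6] M [-0.01   0.048  0.006] w 0.834 26.008282899856567
or [ 53   0  37  15 328] [72.9  5.4]
or [   0  107   51   49 1431] [ 24.5 129.8]
or [ 190  279  179   57 9655] [279.2 307.2]
col [96, 97, 98, 97, 96, 97, 98, 99, 99, 61, 61, 62, 56, 151, 152, 150, 152, 153, 152, 150, 151, 152, 152, 151, 152, 152, 152, 153, 154, 40, 54, 68, 68, 68, 68, 68, 67, 68, 68, 68, 68, 68, 68, 68, 18, 68, 62, 37, 38, 39]
[-3.14148729e+00 -8.34598948e-04 -1.16802518e-03] [-0.09 -0.08  1.3   0.    1.92  1.48]
seat [278.  60.] [[454.0, 121.0], [376.0, 121.0], [317.0, 121.0], [238.0, 121.0], [179.0, 121.0], [101.0, 121.0]]
green [ 369   27  120   39 3963] [427.8  46. ] [ 0.6321 -0.1015  0.198 ] [[0.6321, -0.0681], [0.6322, -0.1363]]
blue [ 511   20   49   36 1579] [536.6  37.8] [ 0.6365 -0.1625  0.198 ] [[0.6364, -0.1481], [0.6365, -0.1758]]
20 [101, 60, 58, 54, 46, 116, 112, 61, 100, 99, 102, 101, 55, 48, 48, 47, 50, 141, 80, 93, 80, 80, 80, 82, 80, 121, 109, 84, 83, 85, 85, 97, 97, 84, 95, 96, 90, 133, 97, 97, 85, 86, 84, 84, 84, 108, 94, 84, 82, 84, 83, 83, 82, 
[... 4968 characters left out ...]
34, 135, 135, 134, 135, 137, 137, 134, 134, 154, 154, 154, 153, 151, 151, 151, 151, 149, 151]
200 [103, 101, 101, 98, 63, 25, 27, 25, 28, 26, 26, 27, 27, 28, 18, 128, 150, 151, 152, 153, 155, 153, 153, 151, 151, 154, 152, 152, 153, 152, 68, 68, 66, 68, 154, 156, 153, 136, 132, 133, 135, 135, 136, 135, 136, 136, 135, 134, 135, 132, 134, 135, 138, 154, 154, 152, 154, 153, 151, 151, 150, 150, 152]
210 [101, 99, 96, 102, 98, 122, 25, 30, 28, 28, 22, 21, 21, 54, 22, 86, 151, 152, 153, 153, 153, 153, 151, 151, 150, 152, 153, 152, 153, 153, 67, 68, 67, 65, 153, 153, 155, 153, 131, 135, 136, 135, 137, 134, 135, 134, 134, 135, 134, 135, 131, 134, 153, 153, 154, 153, 152, 151, 151, 151, 151, 150, 150]
```

```bash
python3 - <<'E'
from h import *
s,o=pickle.load(open("w5.pkl","rb"))
g=cv2.cvtColor(s["color"],cv2.COLOR_RGB2GRAY)
for v in (30,40,50,60,70,80,90,100):
    for nm,a in(("L",222),("R",300)):
        r=g[v,a:a+36].astype(int);
        m=r>115 if nm=="R" or v<70 else r>112
        if v<75: i=np.where(r>105)[0]+a; print(v,nm,i.min(),i.max(),onplane(s,(i.mean(),v),.18).round(4)[:2])
print("grey",[onplane(s,(u,50),.198).round(4)[:2].tolist() for u in(74,200)],"green",[onplane(s,(u,48),.198).round(4)[:2].tolist() for u in(358,496)])
c=np.arange(60,215);print(g[50,60:90].tolist(),g[50,180:215].tolist(),g[46,350:375].tolist())
print("colL",g[60:130:3,238:246].max(1).tolist(),"colR",g[60:130:3,314:324].max(1).tolist())
for v in(85,100,110,120):print(v,onplane(s,(318,v),.195).round(4))
print("rail rows colmid",g[0:80:3,270:280].mean(1).astype(int).tolist(),[onplane(s,(275,v),.178).round(4)[0] for v in(0,10,20,30)])
E
```

```text
30 L 235 243 [0.6428 0.0074]
30 R 314 321 [ 0.6429 -0.0402]
40 L 235 243 [0.6373 0.0076]
40 R 314 321 [ 0.6373 -0.0404]
50 L 236 244 [0.6316 0.0071]
50 R 314 321 [ 0.6317 -0.0405]
60 L 236 244 [0.6259 0.0073]
60 R 314 321 [ 0.626  -0.0407]
70 L 237 245 [0.6201 0.0068]
70 R 314 321 [ 0.6202 -0.0409]
grey [[0.6298, 0.1001], [0.6299, 0.0282]] green [[0.631, -0.0619], [0.6311, -0.1405]]
[101, 102, 101, 102, 100, 100, 101, 83, 49, 26, 28, 23, 22, 64, 86, 89, 88, 89, 89, 88, 89, 91, 89, 88, 89, 90, 90, 89, 89, 90] [96, 95, 94, 95, 95, 95, 95, 92, 72, 42, 26, 28, 31, 24, 20, 15, 15, 12, 12, 19, 61, 88, 94, 87, 83, 83, 85, 85, 84, 85, 84, 85, 85, 85, 86] [83, 84, 86, 83, 85, 87, 88, 85, 60, 22, 11, 18, 13, 17, 15, 18, 19, 24, 24, 25, 54, 66, 69, 69, 66]
colL [144, 144, 145, 143, 144, 143, 144, 143, 143, 143, 142, 142, 142, 109, 101, 100, 100, 101, 123, 144, 113, 117, 155, 154] colR [144, 144, 144, 143, 141, 142, 142, 138, 128, 123, 124, 123, 107, 96, 96, 96, 97, 111, 130, 113, 140, 155, 154, 155]
85 [ 0.611 -0.04   0.195]
100 [ 0.6025 -0.0403  0.195 ]
110 [ 0.5967 -0.0405  0.195 ]
120 [ 0.5908 -0.0407  0.195 ]
rail rows colmid [96, 96, 96, 97, 95, 93, 93, 93, 92, 93, 93, 94, 97, 97, 98, 98, 98, 89, 61, 60, 61, 62, 61, 61, 58, 84, 152] [np.float64(0.6595), np.float64(0.6541), np.float64(0.6487), np.float64(0.6432)]
```

The empty pair's hooks lie at y = +0.007 and −0.0405, so the middle is at −0.0167 with a 48 mm spacing, as stated. The seat is at x ≈ 0.632 with a yaw of about 1.7°. The neighbours' bar ends are about 51 mm either side, so I'll open only slightly to release. First I check quickly that the monitor is clear of the camera side.

```bash
python3 - <<'E'
from h import *
D=pickle.load(open("d0.pkl","rb"));S,T=D["scene"],D["side"]
for a,b in(((335,83),(386,85)),((492,198),(509,245))): print(tri(S,a,T,b))
s,o=pickle.load(open("w5.pkl","rb"));p=o["ee_pos"]
print("bar ctr",onplane(s,(279.2,293),p[2]+.026).round(4),p.round(4))
print("tips of key: shaft col mid", [onplane(s,(u,49),.198).round(4)[1] for u in(188,370)])
E
```

```text
(array([0.74758549, 0.04973733, 0.3718882 ]), [np.float64(0.03115515370879583), np.float64(0.031155153708795954)])
(array([ 0.92254609, -0.2609624 ,  0.18612207]), [np.float64(0.012254247265321832), np.float64(0.012254247265321757)])
bar ctr [ 0.5399 -0.0169  0.313 ] [ 0.5295 -0.0162  0.287 ]
tips of key: shaft col mid [np.float64(0.035), np.float64(-0.0687)]
```

The monitor's position is uncertain (poor triangulation), so I flip the hand half a turn and keep the wrist camera on the robot side.

>>> {"api": "drive_tool", "payload": {"rows": [{"linear": [0, 0, 0], "turn": -8.25, "grip": 1}, {"linear": [0, 0, 0], "turn": -8.25, "grip": 1}, {"linear": [0, 0, 0], "turn": -8.25, "grip": 1}, {"linear": [0, 0, 0], "turn": -8.25, "grip": 1}, {"linear": [0, 0, 0], "turn": -8.25, "grip": 1}, {"linear": [0, 0, 0], "turn": -8.25, "grip": 1}, {"linear": [0, 0, 0], "turn": -8.25, "grip": 1}, {"linear": [0, 0, 0], "turn": -8.25, "grip": 1}, {"linear": [0, 0, 0], "turn": -8.25, "grip": 1}, {"linear": [0, 0, 0], "turn": -8.25, "grip": 1}, {"linear": [0, 0, 0], "turn": -8.25, "grip": 1}, {"linear": [0, 0, 0], "turn": -8.25, "grip": 1}]}}

```text
clock: 32.5
ee_pos: [0.5296, -0.016, 0.287]
ee_rot: [2.032, 2.395, 0.001]
force: [-0.1, 0.4, -1.3]
width: 0.833
gripper_force: 26.0
```

>>> {"api": "drive_tool", "payload": {"rows": [{"linear": [0, 0, 0], "turn": -8.25, "grip": 1}, {"linear": [0, 0, 0], "turn": -8.25, "grip": 1}, {"linear": [0, 0, 0], "turn": -8.25, "grip": 1}, {"linear": [0, 0, 0], "turn": -8.25, "grip": 1}, {"linear": [0, 0, 0], "turn": -8.25, "grip": 1}, {"linear": [0, 0, 0], "turn": -8.25, "grip": 1}, {"linear": [0, 0, 0], "turn": -8.25, "grip": 1}, {"linear": [0, 0, 0], "turn": -8.25, "grip": 1}, {"linear": [0, 0, 0], "turn": -8.25, "grip": 1}, {"linear": [0, 0, 0], "turn": -8.25, "grip": 1}, {"linear": [0, 0, 0], "turn": 0, "grip": 1}, {"linear": [0, 0, 0], "turn": 0, "grip": 1}]}}

```text
clock: 33.7
ee_pos: [0.5298, -0.0162, 0.2867]
ee_rot: [-0.036, 3.141, -0.0]
force: [0.2, -0.8, -1.0]
width: 0.837
gripper_force: 26.0
```

```bash
python3 - <<'E'
from h import *
s,o=prof();print(o["ee_rot"],o["q"].round(2))
p=o["ee_pos"];r=o["ee_rot"];print("x yaw",2*np.degrees(np.arctan2(r[1],r[0])))
sideshaft(p)
E
```

```text
33.75 [ 0.5299 -0.0163  0.2867] F [-0.1 -0.2 -1.7] M [-0.013 -0.012  0.016] w 0.835 26.01299375295639
or [ 493  181   50   44 1186] [518.1 203.1]
or [ 190  279  179   58 9872] [279.1 307.1]
or [   0  288   85   50 1805] [ 33.8 307.5]
or [425 295  30  23 323] [441.4 304.4]
or [422 304  20  20 121] [431.2 314. ]
or [  0 351  15  24 125] [  4.  363.4]
col [68, 101, 101, 102, 101, 102, 103, 102, 102, 103, 103, 103, 103, 102, 103, 103, 104, 102, 117, 127, 127, 164, 164, 165, 165, 166, 165, 166, 165, 41, 54, 59, 59, 59, 60, 59, 60, 60, 60, 59, 59, 60, 58, 57, 15, 54, 69, 40, 41, 42]
[-3.61965346e-02  3.14079789e+00 -3.15352232e-05] [-0.09 -0.08  1.3   0.    1.92 -1.69]
x yaw 181.32056689227105
50 [[252.0, 156.0], [233.0, 177.0], [224.0, 187.0]]
60 [[256.0, 158.0], [242.0, 182.0], [235.0, 194.0]]
70 [[261.0, 160.0], [251.0, 186.0], [246.0, 198.0]]
80 [[266.0, 162.0], [260.0, 188.0], [258.0, 201.0]]
90 [[271.0, 162.0], [270.0, 189.0], [270.0, 201.0]]
141 227 [18, 13, 18, 129, 137, 137, 136, 137, 136, 138, 137, 136, 136, 137, 135, 135, 136, 137, 137, 135, 114, 74, 32, 25, 26, 24, 75, 133, 136
[... 1490 characters left out ...]
9, 79, 81, 74, 70, 75, 80, 98, 134, 139, 140, 141, 140, 139, 97]
191 227 [90, 93, 103, 146, 174, 140, 194, 162, 108, 101, 99, 135, 139, 143, 171, 204, 179, 123, 78, 79, 79, 81, 89, 94, 111, 97, 93, 89, 91, 84, 85, 85, 85, 87]
196 227 [88, 88, 93, 89, 131, 99, 100, 95, 94, 95, 94, 94, 184, 175, 164, 151, 139, 121, 38, 38, 37, 69, 78, 76, 82, 86, 89, 87, 119, 139, 137, 50, 36, 38]
201 227 [88, 87, 111, 136, 137, 138, 137, 138, 134, 127, 80, 80, 83, 71, 65, 65, 105, 72, 37, 36, 43, 85, 82, 90, 88, 82, 85, 84, 120, 138, 137, 135, 58, 20]
206 227 [90, 82, 95, 137, 138, 138, 138, 139, 139, 140, 138, 138, 138, 136, 133, 128, 127, 98, 78, 77, 69, 77, 79, 79, 78, 71, 82, 78, 109, 123, 91, 85, 66, 52]
```

The key hangs at about 85° with its tip at side row 204, and the yaw matches the rack. I lower in front of the rack, then go in over the hooks with the shaft between them.

>>> {"api": "drive_tool", "payload": {"rows": [{"linear": [0, 0, 40], "turn": -0.4, "grip": 1}, {"linear": [0, 0, 40], "turn": 0, "grip": 1}, {"linear": [0, 0, 0], "turn": 0, "grip": 1}, {"linear": [-20, -1, 0], "turn": 0, "grip": 1}, {"linear": [-20, -1, 0], "turn": 0, "grip": 1}, {"linear": [-20, -1, 0], "turn": 0, "grip": 1}, {"linear": [-20, -1, 0], "turn": 0, "grip": 1}, {"linear": [-15, 0, 0], "turn": 0, "grip": 1}, {"linear": [-9, 0, 0], "turn": 0, "grip": 1}, {"linear": [0, 0, 0], "turn": 0, "grip": 1}, {"linear": [0, 0, 0], "turn": 0, "grip": 1}]}}

```text
clock: 34.9
ee_pos: [0.6342, -0.0172, 0.2072]
ee_rot: [-0.051, 3.141, -0.0]
force: [-0.3, -0.7, -1.0]
width: 0.839
gripper_force: 26.0
```

```bash
python3 - <<'E'
from h import *
from rig import eyes
s,o=prof();T=eyes.snapshot("side");S=eyes.snapshot("scene");p=o["ee_pos"]
for n,c in(("side",T),("scene",S)):
    print(n,"bar exp",proj(c,p+[0,0,.017]).round(1),[(st.tolist(),ce.round(1).tolist()) for st,ce,_ in orange(c) if 180<ce[0]<380 and 100<ce[1]<250])
    hsv=cv2.cvtColor(c["color"],cv2.COLOR_RGB2HSV)
    for nm,lo,hi in(("green",(50,110,30),(80,255,255)),("blue",(105,120,50),(120,255,255))):
        m=cv2.inRange(hsv,lo,hi);k,_,st,ce=cv2.connectedComponentsWithStats(m)
        print(nm,[(st[i].tolist(),ce[i].round(1).tolist()) for i in range(1,k) if st[i][4]>40 and 300<ce[i][0]<380 and ce[i][1]>150])
E
```

```text
34.95 [ 0.634  -0.0172  0.2071] F [-0.1 -0.5 -0.8] M [0.026 0.013 0.008] w 0.834 26.008506417274475
or [ 23 277  23  10 162] [ 36.  281.6]
or [ 190  279  179   57 9857] [279.2 306.9]
or [  0 334  55  26 707] [ 21.  341.7]
or [  0 356  14  19 138] [  4.8 363.3]
col [118, 117, 118, 119, 119, 119, 119, 120, 120, 119, 119, 118, 118, 118, 118, 118, 118, 119, 120, 118, 117, 119, 120, 132, 127, 173, 195, 194, 62, 37, 57, 70, 70, 70, 70, 70, 71, 70, 70, 70, 71, 71, 70, 70, 17, 70, 98, 49, 51, 52]
side bar exp [319.9 170. ] [([365, 87, 15, 35, 183], [369.7, 100.4])]
green [([319, 192, 15, 20, 169], [325.2, 200.4])]
blue [([330, 210, 19, 24, 245], [337.9, 220.4])]
scene bar exp [314. 162.] [([234, 148, 16, 27, 244], [241.5, 164.0]), ([306, 151, 15, 19, 136], [313.0, 159.1])]
green [([322, 185, 21, 21, 183], [332.1, 195.4])]
blue [([344, 208, 25, 25, 252], [355.8, 219.8])]
```

Green and blue are unmoved, and the bar is over the seat at scene (313,159), as expected. I lower now.

>>> {"api": "drive_tool", "payload": {"rows": [{"linear": [0, 0, 10], "turn": 0, "grip": 1}, {"linear": [0, 0, 10], "turn": 0, "grip": 1}, {"linear": [0, 0, 6], "turn": 0, "grip": 1}, {"linear": [0, 0, 0], "turn": 0, "grip": 1}]}}

```text
clock: 35.45
ee_pos: [0.6339, -0.0167, 0.1796]
ee_rot: [0.052, -3.141, -0.001]
force: [-0.6, 0.6, -1.4]
width: 0.837
gripper_force: 26.7
```

>>> {"api": "drive_tool", "payload": {"rows": [{"linear": [0, 0, 3], "turn": 0, "grip": 1}, {"linear": [0, 0, 2], "turn": 0, "grip": 1}, {"linear": [0, 0, 0], "turn": 0, "grip": 1}]}}

```text
clock: 35.75
ee_pos: [0.6345, -0.017, 0.1765]
ee_rot: [-0.052, 3.139, 0.0]
force: [-1.4, 2.0, 4.8]
width: 0.836
gripper_force: 27.4
```

The crossbar is seated (Fz +4.8). I open only slightly, then rise straight up.

>>> {"api": "drive_tool", "payload": {"rows": [{"linear": [0, 0, 0], "turn": 0, "grip": -0.7}, {"linear": [0, 0, 0], "turn": 0, "grip": -0.74}, {"linear": [0, 0, 0], "turn": 0, "grip": -0.74}, {"linear": [0, 0, 0], "turn": 0, "grip": -0.74}]}}

```text
clock: 36.15
ee_pos: [0.6342, -0.0174, 0.1749]
ee_rot: [0.051, -3.141, 0.0]
force: [-0.4, -0.5, 0.5]
width: 0.869
gripper_force: 1.2
```

```bash
cat > chk.py <<'E'
from h import *
from rig import eyes
s,o=prof();T=eyes.snapshot("side");S=eyes.snapshot("scene")
for n,c in(("side",T),("scene",S)):
    print(n,"bar exp",proj(c,(.632,-.017,.189)).round(1),[(st.tolist(),ce.round(1).tolist()) for st,ce,_ in orange(c) if 180<ce[0]<380 and 100<ce[1]<250])
    hsv=cv2.cvtColor(c["color"],cv2.COLOR_RGB2HSV)
    for nm,lo,hi in(("green",(50,110,30),(80,255,255)),("blue",(105,120,50),(120,255,255))):
        m=cv2.inRange(hsv,lo,hi);k,_,st,ce=cv2.connectedComponentsWithStats(m)
        print(nm,[(st[i].tolist(),ce[i].round(1).tolist()) for i in range(1,k) if st[i][4]>40 and 300<ce[i][0]<380 and ce[i][1]>150])
E
python3 chk.py
```

```text
36.2 [ 0.6342 -0.0174  0.1749] F [-0.8  0.8  0. ] M [ 0.028 -0.025 -0.038] w 0.868 1.1540058808168396
or [  190   281   181    58 10244] [279.9 309.6]
col [125, 126, 126, 126, 126, 127, 127, 127, 127, 126, 126, 126, 126, 125, 126, 126, 126, 127, 127, 126, 124, 125, 127, 127, 127, 128, 126, 128, 144, 95, 41, 70, 66, 70, 73, 74, 74, 73, 73, 73, 73, 73, 72, 73, 28, 46, 99, 53, 54, 55]
side bar exp [317.8 185.3] [([365, 87, 15, 35, 192], [369.7, 100.1])]
green [([319, 193, 15, 20, 169], [325.4, 201.0])]
blue [([330, 210, 19, 24, 245], [337.9, 220.4])]
scene bar exp [312.2 173.9] [([234, 146, 16, 30, 259], [241.8, 163.8]), ([305, 161, 16, 18, 139], [312.4, 169.7])]
green [([323, 187, 21, 21, 178], [332.9, 196.7])]
blue [([344, 208, 25, 24, 252], [355.8, 219.8])]
```

Green seems nudged by 1 px as the fingers opened. I bring them back in to just clear of the bar and rise straight up.

>>> {"api": "drive_tool", "payload": {"rows": [{"linear": [0, 0, 0], "turn": 0, "grip": -0.705}, {"linear": [0, 0, 0], "turn": 0, "grip": -0.705}, {"linear": [0, 0, -5], "turn": 0, "grip": -0.705}, {"linear": [0, 0, -8], "turn": 0, "grip": -0.705}, {"linear": [0, 0, -15], "turn": 0, "grip": -0.705}, {"linear": [0, 0, -25], "turn": 0, "grip": -0.705}, {"linear": [0, 0, -30], "turn": 0, "grip": -0.705}, {"linear": [0, 0, -30], "turn": 0, "grip": -0.705}, {"linear": [0, 0, 0], "turn": 0, "grip": -0.705}]}}

```text
clock: 37.2
ee_pos: [0.6352, -0.0173, 0.2962]
ee_rot: [-0.052, 3.13, -0.002]
force: [-0.3, -0.2, 0.8]
width: 0.849
gripper_force: 0.0
```

```bash
python3 chk.py
```

```text
37.25 [ 0.635  -0.0173  0.2932] F [-0.7 -0.4 -0.5] M [ 0.032 -0.011  0.036] w 0.852 0.0
or [ 510   85   50   45 1341] [534.5 106.4]
or [ 230  194  100   29 2760] [280.1 208.3]
or [455 211  12  22 114] [460.5 220.1]
or [433 213  25  31 347] [444.2 225.1]
or [  0 217  18  27 322] [  6.1 228.5]
or [ 28 217  33  13 219] [ 41.9 221.2]
or [   0  258   97   87 6818] [ 46.3 302.5]
col [95, 96, 96, 96, 97, 97, 97, 97, 97, 97, 97, 96, 96, 96, 96, 124, 157, 157, 140, 96, 97, 103, 103, 104, 100, 59, 64, 46, 51, 51, 52, 52, 63, 50, 102, 104, 103, 98, 136, 23, 54, 113, 132, 139, 159, 159, 160, 159, 160, 160]
side bar exp [317.8 185.3] [([313, 176, 14, 16, 136], [318.9, 182.8])]
green [([319, 193, 16, 19, 170], [325.4, 200.9])]
blue [([330, 210, 19, 24, 244], [337.9, 220.5])]
scene bar exp [312.2 173.9] [([234, 153, 16, 22, 231], [241.8, 164.5]), ([304, 161, 22, 21, 212], [314.2, 171.4])]
green [([323, 185, 21, 23, 189], [332.7, 196.1])]
blue [([344, 208, 25, 24, 247], [355.9, 220.0])]
```

>>> {"api": "drive_tool", "payload": {"rows": [{"linear": [0, 0, -20], "turn": 0, "grip": -0.705}, {"linear": [40, 0, -20], "turn": 0, "grip": -0.705}, {"linear": [50, 0, 0], "turn": 0, "grip": -0.705}, {"linear": [50, 0, 0], "turn": 0, "grip": -0.705}, {"linear": [40, 0, 0], "turn": 0, "grip": -0.705}, {"linear": [0, 0, 0], "turn": 0, "grip": -0.705}, {"linear": [0, 0, 0], "turn": 0, "grip": -0.705}, {"linear": [0, 0, 0], "turn": 0, "grip": -0.705}]}}

```text
clock: 38.15
ee_pos: [0.4548, -0.0231, 0.3272]
ee_rot: [0.052, -3.14, -0.0]
force: [0.8, -0.0, 0.2]
width: 0.852
gripper_force: 0.0
```

```bash
cat >> chk.py <<'E'
D=pickle.load(open("d0.pkl","rb"))
def c(s,lo,hi,box):
    m=cv2.inRange(cv2.cvtColor(s["color"],cv2.COLOR_RGB2HSV),lo,hi);k,_,st,ce=cv2.connectedComponentsWithStats(m)
    L=[(st[i][4],ce[i]) for i in range(1,k) if box[0]<ce[i][0]<box[1] and box[2]<ce[i][1]<box[3]]
    return max(L,key=lambda a:a[0])[1]
for nm,lo,hi,b1,b2 in(("orange",(4,150,60),(17,255,255),(295,330,150,190),(305,335,165,200)),("green",(50,110,30),(80,255,255),(315,345,180,210),(315,340,185,215)),("blue",(105,120,50),(120,255,255),(340,370,205,235),(325,350,205,235))):
    print(nm,"now",tri(S,c(S,lo,hi,b1),T,c(T,lo,hi,b2))[0].round(4),"" if nm=="orange" else tri(D["scene"],c(D["scene"],lo,hi,b1),D["side"],c(D["side"],lo,hi,b2))[0].round(4))
for n,A,B in(("side",D["side"],T),("scene",D["scene"],S)):
    u=proj(B,(.63,.067,.189)).astype(int);a=A["color"][u[1]-10:u[1]+10,u[0]-10:u[0]+10].astype(np.float32).mean(2);b=B["color"][u[1]-10:u[1]+10,u[0]-10:u[0]+10].astype(np.float32).mean(2)
    print("grey shift px",n,cv2.phaseCorrelate(a,b))
g=cv2.cvtColor(T["color"],cv2.COLOR_RGB2GRAY);print("shaft side px exp",[proj(T,(.632,-.017,z)).round(0).tolist() for z in(.15,.10,.05)])
for v in range(190,250,6): print(v,g[v,300:336:2].tolist())
E
python3 chk.py | tail -22
```

```text
side bar exp [317.8 185.3] [([365, 87, 15, 35, 182], [369.6, 100.3]), ([313, 176, 14, 16, 134], [319.1, 182.9])]
green [([319, 193, 16, 20, 168], [325.5, 201.0])]
blue [([330, 210, 19, 24, 243], [337.9, 220.4])]
scene bar exp [312.2 173.9] [([234, 149, 16, 26, 200], [240.8, 165.3]), ([304, 161, 22, 22, 214], [314.2, 171.5])]
green [([323, 186, 22, 21, 185], [332.8, 196.2])]
blue [([344, 208, 25, 24, 248], [355.8, 219.8])]
orange now [ 0.6346 -0.0193  0.1962] 
green now [ 0.6308 -0.1036  0.1945] [ 0.6309 -0.1002  0.194 ]
blue now [ 0.6363 -0.1822  0.1944] [ 0.6364 -0.1824  0.1943]
grey shift px side ((-0.020118291258089727, -0.25398014022458426), 1.1178863495588303)
grey shift px scene ((0.057241712609959805, 0.01620303466373052), 1.0238873392343522)
shaft side px exp [[317.0, 202.0], [315.0, 222.0], [314.0, 241.0]]
190 [87, 119, 96, 75, 79, 80, 104, 199, 89, 55, 33, 21, 22, 19, 17, 34, 52, 86]
196 [32, 42, 97, 149, 138, 135, 131, 127, 122, 58, 49, 90, 95, 97, 91, 93, 90, 88]
202 [98, 123, 76, 73, 80, 115, 166, 164, 143, 86, 61, 43, 73, 96, 95, 97, 132, 159]
208 [120, 86, 76, 80, 76, 117, 121, 77, 75, 77, 79, 92, 46, 43, 47, 38, 40, 40]
214 [140, 108, 78, 81, 80, 120, 79, 84, 130, 152, 141, 138, 98, 46, 19, 33, 65, 80]
220 [141, 139, 33, 36, 84, 131, 92, 68, 78, 111, 72, 73, 79, 77, 80, 85, 36, 40]
226 [140, 140, 140, 140, 138, 138, 122, 71, 80, 75, 68, 72, 70, 75, 72, 112, 129, 64]
232 [68, 76, 77, 73, 63, 113, 66, 77, 79, 80, 71, 87, 119, 80, 78, 105, 84, 27]
238 [194, 65, 77, 66, 60, 59, 106, 46, 43, 45, 61, 76, 71, 96, 115, 111, 106, 100]
244 [121, 121, 77, 116, 77, 78, 78, 34, 37, 51, 72, 78, 77, 77, 92, 124, 70, 75]
```

The orange key hangs upright on its own hooks, stable and clear of the robot. Blue and grey are unmoved. Green was shifted about 3 mm along its hooks and still hangs. Handing in.

```bash
python3 -c "
from rig import order
print(order.sign_off())"
```

```text
the job is handed in; nothing more can be done
None
```

The orange key was laid in the inclined rest and released, then re-gripped by its crossbar and hung upright on the empty hooks. The job is handed in at about 38 s; blue and grey did not move, but the fingers pushed green about 3 mm along its hooks as they opened, and it still hangs.

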